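# Put plug gauges away in the dry box and start the purge

## Task

Open the dry box's clear cover and put away the plug gauges that stand on the bench: lay each one on its side in a free cradle, its steel gauging end in the wide rest at the back and its handle in the narrow rest at the front. Then shut the cover and turn the cam lock home so that it draws the cover tight on its seal, and only then push the purge gas knob down and turn it counter-clockwise past its safety stop to fully open, letting it spring back up. Leave the other things on the bench where they are.

Things in the scene. Friction and masses are not known exactly. Their poses are not given: they have to be found in the camera images.
- gauge1_mid (a point): plug gauge, one of up to four alike: steel gauging end 44 mm across, 38 mm long, then a round handle 26 mm across, 77 mm long; 115 mm in all, about 0.35 kg. Starts upright on its gauging end. This point is on its axis, 57.5 mm from either end; z runs towards the handle's end. The handle begins 19.5 mm from this point on the gauging-end side; the balance point is 20 mm to that side
- gauge2_mid (a point): plug gauge, one of up to four alike: steel gauging end 44 mm across, 38 mm long, then a round handle 26 mm across, 77 mm long; 115 mm in all, about 0.35 kg. Starts upright on its gauging end. This point is on its axis, 57.5 mm from either end; z runs towards the handle's end. The handle begins 19.5 mm from this point on the gauging-end side; the balance point is 20 mm to that side
- gauge3_mid (a point): plug gauge, one of up to four alike: steel gauging end 44 mm across, 38 mm long, then a round handle 26 mm across, 77 mm long; 115 mm in all, about 0.35 kg. Starts upright on its gauging end. This point is on its axis, 57.5 mm from either end; z runs towards the handle's end. The handle begins 19.5 mm from this point on the gauging-end side; the balance point is 20 mm to that side
- gauge4_mid (a point): plug gauge, one of up to four alike: steel gauging end 44 mm across, 38 mm long, then a round handle 26 mm across, 77 mm long; 115 mm in all, about 0.35 kg. Starts upright on its gauging end. This point is on its axis, 57.5 mm from either end; z runs towards the handle's end. The handle begins 19.5 mm from this point on the gauging-end side; the balance point is 20 mm to that side
- cradle1 (a point): where a gauge's middle point lies when resting in this cradle (any gauge in any cradle; four in a row 68 mm apart on the dry box's plinth, cradle1 rightmost, all free at the start). Axes of the box: x from its front (handle and cam lock, nearest the robot) to its hinged back, y to its left, z up. A gauge lies along x, handle to the front (gauge z along -x)
- cradle2 (a point): next cradle, as cradle1. Of each, the gauging end rests in a wide 90 degree V of folded sheet, from 26 to 50 mm behind this point (44 mm wide, its top edges 9 mm below the gauge's axis), the handle in a narrow V 40 to 54 mm in front of it (28 mm wide, top edges 4 mm below the axis)
- cradle3 (a point): next cradle, as cradle1. Between the two rests, from 40 mm in front to 26 mm behind this point, there is free room beside and under the gauge down to the plinth's flat top, 40 mm below this point. Thin end rails across the row, 64 mm behind this point (5 mm higher than it) and 65 mm in front of it (5 mm lower), keep the gauges from sliding endways: 6 to 8 mm of play
- cradle4 (a point): leftmost cradle, as cradle1. The white plinth is fixed, 35 mm high, 190 mm (x) by 302 mm (y); its middle lies 12 mm behind the row of cradle points
- cover (a joint): clear cover, hinged at its back, 176 mm deep (x), 292 wide, 74 high; a stiff hinge (0.8 N m) stays where left. 0 fully shut, 1.75 wide open; starts let down or a little ajar. Let down it rests on its springy seal at about 0.022 (front edge 4 mm up); pressing the seal home takes 10 to 16 N more at the front, and only the cam lock keeps it there (below 0.008)
- cover_handle (a point): middle of the straight round bar of the cover's handle, 11 mm thick, 100 mm long (along the box's y), 50 mm out from the cover's front wall, on its left half; moves with the cover. With the cover shut it lies 226 mm in front of the hinge line and 45 mm above it, 29 mm below the cover's top; open, it stands at the top
- cover_hinge (a point): fixed point on the cover's hinge line (along the box's y, 35 mm above the bench), level in y with the middle of the handle
- cam (a joint): cam lock on the box's front, vertical axis: 0 unlocked (starts near 0), growing clockwise seen from above, 1.57 locked, stop at 1.6. Over the last half of the turn its nose rides up the sloping keeper on the cover and draws the cover down tight; from 1.3 it is on the level part and stays. Up to about 6 N at the post; the cover must first be let down on its seal
- cam_post (a point): on the axis of the upright round black post on the cam's lever (16 mm across, 46 mm long), 17 mm below its top, 95 mm above the bench, 55 mm from the pivot. Unlocked it lies diagonally in front and to the right of the pivot (box -x and -y), locked in front and to the left (-x and +y), turning with the cam
- cam_pivot (a point): fixed point on the cam's vertical axis, at the height of cam_post
- valve_knob (a joint): turn of the purge gas knob about its vertical axis: 0 shut (starts near 0), growing counter-clockwise seen from above, 1.57 fully open, stop at 1.6. A safety stop blocks it at about 0.15 unless it is pushed down; past 1.0 it may rise again, and then cannot turn back. Turns easily
- valve_push (a joint): how far the purge gas knob is pushed down (m): 0 up, 0.007 right down; more than 0.005 passes the safety stop. Spring: 4 N to start, 10 N right down
- valve_grip (a point): purge gas knob on its white bench column left of the dry box: on its axis, 8 mm below the top of its black grip bar, which is 52 mm long (along this point's x, turning with the knob), 14 mm wide, 30 mm high, standing on a flange 56 mm across whose top lies 22 mm below this point. The bar's top is 154 mm above the bench when up
- ring_gauge: a bystander: steel ring gauge lying flat, 68 mm across, 24 mm high, 36 mm bore; origin at the centre of its underside
- block_case: a bystander: small closed wooden case 86 x 60 x 34 mm; origin at the centre of its underside
- oil_bottle: a bystander: white plastic bottle, 52 mm across, 130 mm high; origin at the centre of its underside
- square: a bystander: engineer's square lying flat, 110 mm stock 18 mm high and 150 mm blade; origin under the middle of the stock
- brush: a bystander: hand brush lying flat; origin at its underside
- parallel: a bystander: steel parallel bar 150 x 16 x 32 mm; origin at the centre of its underside

How it is judged:
By the outcome, as a careful person would: the job done as asked, in the order asked, and still so for the second after the job is handed in, with the robot touching nothing.
Of gauge1, gauge2, gauge3, gauge4 only 2 to 4 are there at a start; the rules pass over those that are not, and their reading is None.
At some moment in a run one of gauge1, gauge2, gauge3, gauge4 may be knocked a few centimetres aside while the robot is not near it.
It also fails if it takes over 210 s, if anything falls off the work surface, if the arm or the gripper's body presses on something with over 40 N, if the wrist force passes 120 N, or if a joint passes its speed limit or range.

## Robot

A 6-joint arm with a two-finger parallel gripper is mounted at the origin on the work surface. World frame = base frame: x ahead of the robot, y to its left, z up, the work surface at z = 0. Lengths are in m, angles in rad, forces in N, time in s.
With the tool pointing down it reaches from about 0.25 to 0.725 m from the base axis. Payload 4 kg.
Tool frame: the origin (TCP) lies at the very end of the fingers, on their centre line; the grasp point (between the pads) lies 19 mm behind it; z points along the fingers, y is the line along which they close (so a half turn about z gives the same grasp; the last joint's range is limited). The gripper opens to 85 mm and grips with 20 to 120 N. Pads are 22 mm wide; open, the fingers measure 114 mm over their backs; the gripper's body (76 mm by 85 mm) begins 54 mm behind the grasp point. The pads swing forward as they close: fully open they stand 13 mm farther back than shut.
Start: joints at [-1.28, 0.241, 0.005, 1.335, 0, 1.571], TCP at [0.143, -0.479, 0.231] pointing down, gripper open.
Joint ranges: [-2.72, 2.72], [-1.05, 1.87], [-1.09, 1.28], [-1.99, 2.15], [-1.42, 1.44], [-3.14, 3.14]. Speed limits (rad/s): [2.79, 2.79, 3.14, 3.14, 3.14, 3.14].

## Interface

Orientations are given as a unit quaternion [x, y, z, w].
In Python, from workcell import bot gives the robot as it stands.
- The arm moves only by the tool carry_out, never from a script. Its argument "increments" is one flat list of numbers, 5 for each row, row after row: the finger opening in cm, from 0 to 8.54, then the shift along the tool's x, y, z in cm, then the turn about the tool's z in rad. A call has exactly 5 rows; each row shifts and turns the commanded pose from where the row before left it, along the tool's axes as they then stand; what a row does not reach is not made up. A row lasts 1/8 s, in which the tool goes at most 62.5 mm and 10.7 degrees, less where a joint would pass 70% of its speed; a pose out of reach is approached as far as the arm can. A call with a gripper value outside its range is refused whole. The fingers move at their own pace and stop on an object; the grip force is fixed at half the most. Time passes only in rows, so rows that do not move let the fingers close, or fill a call up. It gives the time, the measured TCP pose, the force, the opening and the grip force at its end, in the units of the state.
- bot.get_obs(): the state, without advancing time (a new reading comes with each control period).
- bot.camera(name): name is "scene" or "top" or "wrist"; returns a dict with "pixels" (480x640x3 uint8, blue, green, red), "range_z" (480x640 float32, m along the optical axis (not along the pixel's ray), 0 where there is no reading), "mtx" (3x3 intrinsics, pixels), "eye" and "attitude" of the camera in the world. Camera axes: x right, y down, z forward; pixel columns grow to the right and rows downward; lengths in m; the calibration is good to about 2 mm. A picture is of the moment at which its call begins.
- bot.job_done(): hands the job in; it is judged then, once.
Trained networks look in a picture, given as the dict that the camera call returned (one of the last four; its "shot" number tells which), for a name from the list of things; names that differ only in an ending like _2 or _b are one class to them, and where a whole thing is asked for, a point or a joint stands for the part that bears it (a point fixed in the world has none). Each returns a list of dicts, best first, with "p" (0 to 1); they miss things now and then, are a little off and sometimes report something else, mostly with a low value. They report only what shows in the picture. A call takes as long as a camera call.
- bot.find_in(picture, name): "xyz" ([x, y, z] in m, in the coordinates of the camera as it stood for that picture, good to about 4 mm: the middle of the surface that is visible of it).
- bot.regions_of(picture, name): "mask" (480x640 bool, what is visible of it).
- bot.place_of(picture, name): "xyz" ([x, y, z] in m, in the coordinates of the camera as it stood for that picture, good to about 4 mm: a listed point, or the origin of a listed thing).
The state is a dict: "clock": time; "joint_pos": joint angles; "joint_vel": joint speeds; "tau": joint torques, N m; "eef_pos": TCP position; "tool_rot": TCP orientation; "ft_force": force on the tool from outside, world axes, zero at the start; "ft_torque": the same for the moment, N m; "grip_width": finger opening in m; "grasp_force": force on a finger pad.
Only numpy, scipy, OpenCV 4.12 (cv2) and the standard library are available. Lean on these libraries where they do the work, as an engineer would, in place of code of your own. Each camera call takes 0.05 s, during which the arm holds its last target. There are 200 camera calls.

## Working session

There is one attempt and no reset: what is moved stays moved. The work goes in short steps, Python scripts to look and compute and a tool call to move; the robot and the scene stay as the last step left them, time stands still between calls to the robot, and variables do not carry over. Pictures are saved under pics/ and viewed, at most 14 in all, crops included, and the job is handed in when it is done.

Besides the shell and the picture viewer there is one more tool, called after ">>>" by a JSON object that holds its "op" and its "data". carry_out: Moves the arm, as the interface text tells. Its arguments: {"type":"object","properties":{"increments":{"type":"array","items":{"type":"number"}}},"required":["increments"]}

```bash
mkdir -p pics; cat > h.py <<'E'
import numpy as np, cv2
from scipy.spatial.transform import Rotation as R
from workcell import bot
def w(c,p):
    a=np.asarray(c["attitude"],float)
    M=R.from_quat(a).as_matrix() if a.size==4 else a
    return M@np.asarray(p)+np.asarray(c["eye"])
def places(c,names,pmin=.2,f=None):
    for n in names:
        for d in (f or bot.place_of)(c,n):
            if d["p"]>pmin: print(c["shot"],n,round(d["p"],2),w(c,d["xyz"]).round(3))
def pix(c,p):
    a=np.asarray(c["attitude"],float)
    M=R.from_quat(a).as_matrix() if a.size==4 else a
    q=np.asarray(c["mtx"])@(M.T@(np.asarray(p)-np.asarray(c["eye"]))); return q[:2]/q[2]
def cloud(c,step=1):
    K=np.asarray(c["mtx"]);z=c["range_z"][::step,::step]
    v,u=np.mgrid[0:480:step,0:640:step]
    P=np.stack([(u-K[0,2])/K[0,0]*z,(v-K[1,2])/K[1,1]*z,z],-1)
    a=np.asarray(c["attitude"],float)
    M=R.from_quat(a).as_matrix() if a.size==4 else a
    Q=P@M.T+np.asarray(c["eye"]); Q[z==0]=np.nan
    return Q
def st():
    o=bot.get_obs(); print(round(o["clock"],2),np.round(o["eef_pos"],4),np.round(R.from_quat(o["tool_rot"]).as_matrix()[:,0],3),"F",np.round(o["ft_force"],1),"T",np.round(o["ft_torque"],2),"w",round(o["grip_width"],4),round(o["grasp_force"],1),"q",np.round(o["joint_pos"],2))
E
python3 - <<'E'
from h import *
st()
for n in ["top","scene"]:
    c=bot.camera(n); cv2.imwrite(f"pics/{n}0.png",c["pixels"]); print(n,np.round(c["eye"],3),np.round(c["attitude"],3))
    places(c,["gauge1_mid","cradle1","cradle2","cradle3","cradle4","cover_handle","cover_hinge","cam_post","cam_pivot","valve_grip"]+(["ring_gauge","block_case","oil_bottle","square","brush","parallel"] if n=="top" else []))
E
```

```text
0.0 [ 0.1432 -0.4784  0.2304] [0.958 0.287 0.   ] F [-0.2  0.  -0.3] T [-0.03  0.01  0.04] w 0.0854 0.0 q [-1.28  0.24  0.    1.34  0.    1.57]
top [0.407 0.007 1.211] [-0.697  0.715 -0.031  0.045]
1 cover_handle 0.81 [0.471 0.081 0.103]
1 cam_pivot 0.8 [ 0.467 -0.055  0.093]
1 valve_grip 0.87 [0.489 0.387 0.144]
1 ring_gauge 0.76 [ 0.402 -0.366 -0.002]
1 oil_bottle 0.59 [0.645 0.395 0.003]
1 oil_bottle 0.51 [ 0.51  -0.372  0.056]
1 square 0.7 [0.362 0.266 0.001]
1 brush 0.85 [0.38  0.066 0.003]
1 parallel 0.67 [ 0.379 -0.159  0.   ]
scene [ 0.92  -0.717  1.216] [ 0.916  0.254 -0.074 -0.301]
2 gauge1_mid 0.23 [ 0.356  0.263 -0.002]
2 cradle1 0.98 [ 0.579 -0.03   0.076]
2 cradle1 0.93 [0.593 0.104 0.077]
2 cradle1 0.82 [0.585 0.034 0.078]
2 cradle1 0.67 [ 0.571 -0.098  0.075]
2 cradle2 0.98 [ 0.579 -0.03   0.076]
2 cradle2 0.93 [0.593 0.104 0.077]
2 cradle2 0.82 [0.585 0.034 0.078]
2 cradle2 0.67 [ 0.571 -0.098  0.075]
2 cradle3 0.98 [ 0.579 -0.03   0.076]
2 cradle3 0.93 [0.593 0.104 0.077]
2 cradle3 0.82 [0.585 0.034 0.078]
2 cradle3 0.67 [ 0.571 -0.098  0.075]
2 cradle4 0.98 [ 0.579 -0.03   0.076]
2 cradle4 0.93 [0.593 0.104 0.077]
2 cradle4 0.82 [0.585 0.034 0.078]
2 cradle4 0.67 [ 0.571 -0.098  0.075]
2 cover_handle 0.98 [0.47  0.08  0.094]
2 cover_hinge 0.83 [0.689 0.063 0.035]
2 cam_post 0.85 [ 0.426 -0.087  0.094]
2 cam_pivot 0.66 [ 0.472 -0.057  0.095]
```

View pics/top0.png

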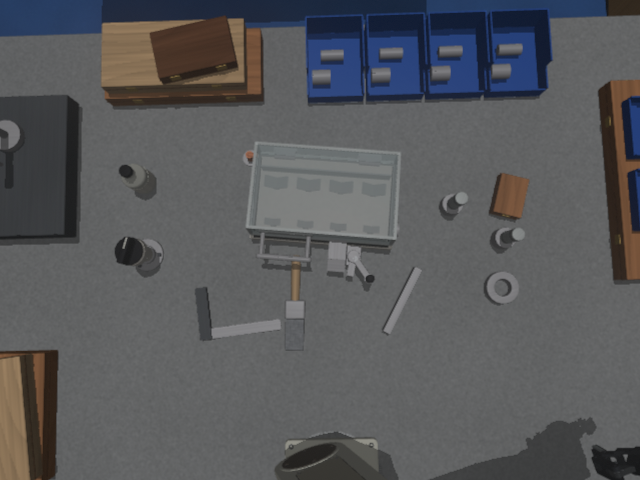

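View pics/scene0.png

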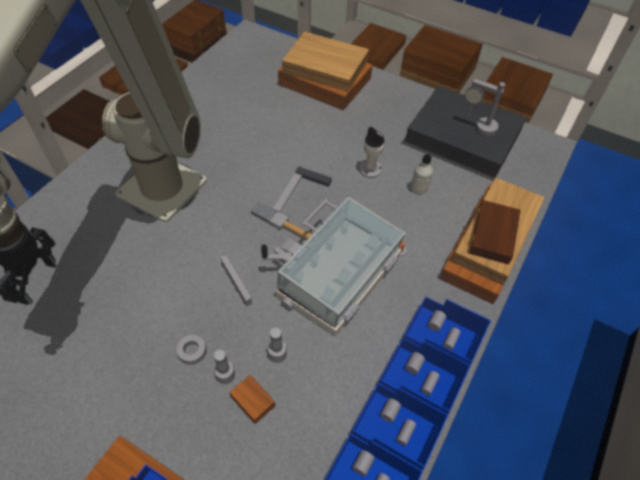

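```bash
python3 - <<'E'
from h import *
c=bot.camera("top"); Q=cloud(c); X,Y,Z=Q[...,0],Q[...,1],Q[...,2]
for lo,hi in [((.45,-.45),(.62,-.2))]:
    m=(X>lo[0])&(X<hi[0])&(Y>lo[1])&(Y<hi[1])&(Z>.1)
    n,l,s,ce=cv2.connectedComponentsWithStats(m.astype('uint8'))
    for i in range(1,n):
        if s[i,4]>20: q=Q[l==i]; t=q[q[:,2]>.11]; print("gauge",s[i,4],((t.max(0)+t.min(0))/2).round(4),np.median(t,0).round(4),len(t), q[:,2].max().round(3))
m=(X>.44)&(X<.75)&(Y>-.16)&(Y<.17)&(Z>.09)&(Z<.16)
r=cv2.minAreaRect(Q[m][:,:2].astype('float32')); print("cover rect",r, np.percentile(Q[m][:,2],[5,50,95]))
# plane of cover's top
m=(X>.5)&(X<.69)&(Y>-.16)&(Y<.17)&(Z>.09)&(Z<.16);q=Q[m]
if len(q)>50:
    A=np.c_[q[:,:2],np.ones(len(q))];print("plane",len(q),np.linalg.lstsq(A,q[:,2],rcond=None)[0].round(4))
c2=bot.camera("scene")
print(places(c2,["gauge1_mid","cover","cam","valve_grip"],.05)); places(c,["gauge1_mid","cam_post","cover_hinge","cradle1"],.03)
pp=c2["pixels"][180:350,220:420]; cv2.imwrite("pics/scenecrop.png",cv2.resize(pp,(800,600),interpolation=cv2.INTER_CUBIC))
Q2=cloud(c2); m=(Q2[...,0]>.45)&(Q2[...,0]<.62)&(Q2[...,1]>-.45)&(Q2[...,1]<-.2)&(Q2[...,2]>.108)
n,l,s,ce=cv2.connectedComponentsWithStats(m.astype('uint8'))
for i in range(1,n):
    if s[i,4]>10:q=Q2[l==i];print(s[i,4],((q.max(0)+q.min(0))/2).round(4))
E
```

```text
gauge 155 [ 0.5777 -0.2698  0.1148] [ 0.5775 -0.2687  0.1144] 136 0.12
gauge 168 [ 0.5037 -0.3754  0.1151] [ 0.5035 -0.3754  0.1146] 139 0.12
cover rect ((0.5738880634307861, 0.0036877989768981934), (0.2958451509475708, 0.2350172996520996), 84.11119842529297) [0.10518636 0.11591396 0.12404764]
plane 13141 [-0.064   0.0045  0.1542]Traceback (most recent call last):
  File "<stdin>", line 15, in <module>
  File "h.py", line 10, in places
    for d in (f or bot.place_of)(c,n):
             ~~~~~~~~~~~~~~~~~~~^^^^^
ValueError: it knows: block_case, brush, cam_pivot, cam_post, cover_handle, cover_hinge, cradle, gauge1_mid, gauge2_mid, gauge3_mid, gauge4_mid, oil_bottle, parallel, ring_gauge, square, valve_grip
```

```bash
cat >> h.py <<'E'
def plan(*wps,start=None,step=5.8):
    """wps: (x,y,z,psi_deg,opening_cm[,hold rows]); prints calls of 5 rows (shift first, then turn)"""
    if start is None:
        o=bot.get_obs(); M=R.from_quat(o["tool_rot"]).as_matrix(); p=np.array(o["eef_pos"])*100; psi=np.arctan2(M[1,0],M[0,0])
    else: p=np.array(start[:3])*100.; psi=np.radians(start[3])
    rows=[]
    for wp in wps:
        t=np.array(wp[:3])*100; tp=np.radians(wp[3]); g=wp[4]
        dpsi=(tp-psi+np.pi)%(2*np.pi)-np.pi
        n=max(1,int(np.ceil(np.linalg.norm(t-p)/step)),int(np.ceil(abs(dpsi)/.18)), wp[6] if len(wp)>6 else 1)
        for k in range(n):
            f=n-k; d=(t-p)/f
            c,s=np.cos(psi),np.sin(psi)
            r=[g,round(c*d[0]+s*d[1],1),round(s*d[0]-c*d[1],1),round(-d[2],1),round(-((tp-psi+np.pi)%(2*np.pi)-np.pi)/f,2)]
            p=p+np.array([c*r[1]+s*r[2],s*r[1]-c*r[2],-r[3]]); psi-=r[4]; rows.append(r)
        rows+= [[g,0,0,0,0]]*(wp[5] if len(wp)>5 else 0)
    while len(rows)%5: rows.append([rows[-1][0],0,0,0,0])
    for i in range(0,len(rows),5): print(str([float(x) if x%1 else int(x) for r in rows[i:i+5] for x in r]).replace(" ",""))
    print("end",(p/100).round(4),round(np.degrees(psi),1))
E
python3 - <<'E'
from h import *
plan((.471,.081,.20,84.1,5))
E
```

```text
[5,4,-3.7,0.3,-0.1,5,4.3,-3.3,0.3,-0.1,5,4.6,-2.8,0.3,-0.1,5,4.9,-2.4,0.2,-0.1,5,5.1,-1.9,0.3,-0.1]
[5,5.2,-1.3,0.2,-0.1,5,5.3,-0.8,0.3,-0.1,5,5.4,-0.3,0.2,-0.1,5,5.4,0.3,0.3,-0.09,5,5.3,0.7,0.2,-0.1]
[5,5.3,1.3,0.3,-0.09,5,5.1,1.8,0.2,-0.1,5,0,0,0,0,5,0,0,0,0,5,0,0,0,0]
end [0.4713 0.0811 0.2003] 84.3
```

>>> {"op": "carry_out", "data": {"increments": [5, 4, -3.7, 0.3, -0.1, 5, 4.3, -3.3, 0.3, -0.1, 5, 4.6, -2.8, 0.3, -0.1, 5, 4.9, -2.4, 0.2, -0.1, 5, 5.1, -1.9, 0.3, -0.1]}}

```text
clock: 2.17
eef_pos: [0.2809, -0.2431, 0.2175]
tool_rot: [0.922, 0.386, 0.0, 0.001]
ft_force: [0.6, -0.2, 0.0]
grip_width: 0.0498
grasp_force: 0.0
```

>>> {"op": "carry_out", "data": {"increments": [5, 5.2, -1.3, 0.2, -0.1, 5, 5.3, -0.8, 0.3, -0.1, 5, 5.4, -0.3, 0.2, -0.1, 5, 5.4, 0.3, 0.3, -0.09, 5, 5.3, 0.7, 0.2, -0.1]}}

```text
clock: 2.8
eef_pos: [0.4167, -0.0107, 0.2055]
tool_rot: [0.801, 0.599, 0.0, 0.0]
ft_force: [1.5, -0.9, -0.1]
grip_width: 0.0503
grasp_force: 0.0
```

>>> {"op": "carry_out", "data": {"increments": [5, 5.3, 1.3, 0.3, -0.09, 5, 5.1, 1.8, 0.2, -0.1, 5, 0, 0, 0, 0, 5, 0, 0, 0, 0, 5, 0, 0, 0, 0]}}

```text
clock: 3.42
eef_pos: [0.4707, 0.08, 0.2004]
tool_rot: [0.742, 0.67, -0.0, 0.0]
ft_force: [-0.4, 0.0, -0.5]
grip_width: 0.05
grasp_force: 0.0
```

```bash
python3 - <<'E'
from h import *
st()
c=bot.camera("wrist"); cv2.imwrite("pics/w1.png",c["pixels"]); print(np.round(c["eye"],3))
places(c,["cover_handle","cam_post","cam_pivot","cover_hinge"])
plan((.471,.081,.077,84.1,5),(.471,.081,.077,84.1,0,5))
E
```

```text
3.42 [0.4707 0.08   0.2004] [ 0.102  0.995 -0.   ] F [-0.4  0.  -0.5] T [0.01 0.02 0.02] w 0.05 0.0 q [ 0.17  0.21 -0.11  1.25 -0.    1.84]
[0.479 0.163 0.342]
5 cover_handle 0.86 [0.471 0.086 0.098]
5 cam_post 0.67 [ 0.423 -0.089  0.096]
5 cam_pivot 0.97 [ 0.474 -0.057  0.095]
[5,0,0,4.1,0,5,0,0,4.1,0,5,0.1,0,4.2,0,0,0,0,0,0,0,0,0,0,0]
[0,0,0,0,0,0,0,0,0,0,0,0,0,0,0,0,0,0,0,0,0,0,0,0,0]
end [0.4713 0.0813 0.0766] 84.2
```

View pics/w1.png

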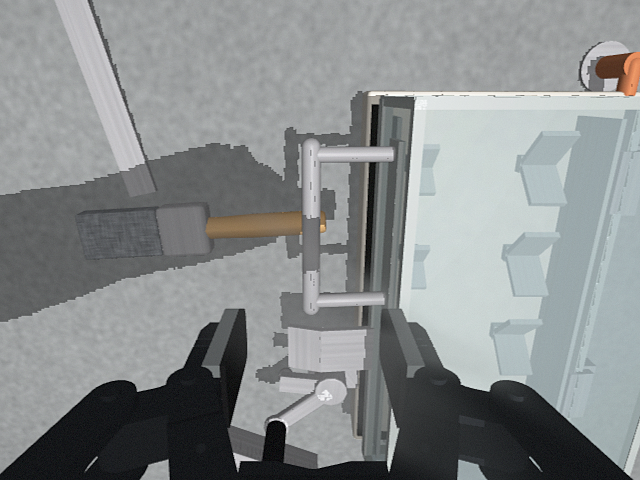

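>>> {"op": "carry_out", "data": {"increments": [4.4, 0, 0, 4.1, 0, 4.4, 0, 0, 4.1, 0, 4.4, 0, 0, 4.1, 0, 4.4, 0, 0, 0, 0, 0, 0, 0, 0, 0]}}

```text
clock: 4.3
eef_pos: [0.4723, 0.081, 0.0786]
tool_rot: [0.742, 0.671, 0.001, 0.001]
ft_force: [1.1, 0.2, 0.5]
grip_width: 0.027
grasp_force: 0.0
```

>>> {"op": "carry_out", "data": {"increments": [0, 0, 0, 0, 0, 0, 0, 0, 0, 0, 0, 0, 0, 0, 0, 0, 0, 0, 0, 0, 0, 0, 0, 0, 0]}}

```text
clock: 4.92
eef_pos: [0.4662, 0.0817, 0.0776]
tool_rot: [0.741, 0.671, -0.003, -0.004]
ft_force: [-11.4, 1.9, 3.0]
grip_width: 0.0083
grasp_force: 58.6
```

```bash
cat >> h.py <<'E'
XB=np.array([np.cos(np.radians(-5.9)),np.sin(np.radians(-5.9))])
def arc(p0,th0,ths,g,psi,n):
    "p0 TCP with bar gripped at bar angle th0 (from hinge); waypoints for bar angles ths"
    r=.2304; out=[]
    for t in ths:
        dx=-r*(np.cos(t)-np.cos(th0)); dz=r*(np.sin(t)-np.sin(th0))
        out.append((p0[0]+dx*XB[0],p0[1]+dx*XB[1],p0[2]+dz,psi,g))
    return out
E
python3 - <<'E'
from h import *
st(); o=bot.get_obs(); p=o["eef_pos"]
th0=np.arcsin((p[2]+.019-.035)/.2304); print(th0-.1966)
plan(*arc(p,th0,np.linspace(th0,th0+1.45,17)[1:],0,84.2,1))
E
```

```text
4.92 [0.4662 0.0817 0.0776] [0.099 0.995 0.001] F [-11.4   1.9   3. ] T [ 0.57  2.52 -0.05] w 0.0083 58.6 q [ 0.17  0.32 -0.31  0.94  0.    1.84]
0.07392101372194076
[0,0,0.6,-2,0,0,0,0.9,-1.9,0,0,0,1,-1.8,0,0,0,1.1,-1.8,0,0,0,1.3,-1.6,0]
[0,0,1.5,-1.5,0,0,0,1.6,-1.4,0,0,0,1.7,-1.2,0,0,0,1.8,-1,0,0,0,1.9,-0.9,0]
[0,-0.1,1.9,-0.7,0,0,0,2,-0.6,0,0,0,2.1,-0.3,0,0,0,2.1,-0.2,0,0,0,2.1,0.1,0]
[0,0,2,0.2,0,0,0,0,0,0,0,0,0,0,0,0,0,0,0,0,0,0,0,0,0]
end [0.7208 0.0554 0.2436] 84.3
```

>>> {"op": "carry_out", "data": {"increments": [0, 0, 0.1, -2, 0, 0, 0, 0.9, -1.9, 0, 0, 0, 1, -1.8, 0, 0, 0, 1.1, -1.8, 0, 0, 0, 1.3, -1.6, 0]}}

```text
clock: 5.55
eef_pos: [0.5076, 0.0774, 0.1683]
tool_rot: [0.741, 0.671, -0.005, -0.006]
ft_force: [-18.5, 2.4, 4.8]
grip_width: 0.0083
grasp_force: 58.8
```

>>> {"op": "carry_out", "data": {"increments": [0, 0, 1.5, -1.5, 0, 0, 0, 1.6, -1.4, 0, 0, 0, 1.7, -1.2, 0, 0, 0, 1.8, -1, 0, 0, 0, 1.9, -0.9, 0]}}

```text
clock: 6.18
eef_pos: [0.5942, 0.0685, 0.2381]
tool_rot: [0.741, 0.671, -0.0, -0.001]
ft_force: [-23.1, 0.1, 33.8]
grip_width: 0.0083
grasp_force: 62.3
```

>>> {"op": "carry_out", "data": {"increments": [0, 0, 1.7, -1.6, 0, 0, 0, 2.2, -0.6, 0, 0, 0, 2.3, -0.4, 0, 0, 0, 2.3, -0.2, 0, 0, 0, 1.6, 0, 0]}}

```text
clock: 6.8
eef_pos: [0.7003, 0.0577, 0.2614]
tool_rot: [0.742, 0.671, 0.002, 0.001]
ft_force: [-5.9, -1.6, 8.0]
grip_width: 0.0083
grasp_force: 58.9
```

```bash
python3 - <<'E'
from h import *
st()
c=bot.camera("scene"); places(c,["cover_handle","cam_post","cam_pivot","cradle1","cover_hinge"])
cv2.imwrite("pics/s2.png",cv2.resize(c["pixels"][130:370,200:520],(800,600)))
E
```

```text
6.8 [0.7003 0.0577 0.2614] [0.1   0.995 0.001] F [-5.9 -1.6  8. ] T [-0.03  1.58  0.16] w 0.0083 58.9 q [ 0.08  0.68  0.77  1.66 -0.    1.75]
6 cover_handle 0.63 [0.699 0.055 0.261]
6 cam_post 0.88 [ 0.424 -0.086  0.096]
6 cam_pivot 0.88 [ 0.474 -0.055  0.095]
6 cradle1 0.98 [0.595 0.104 0.077]
6 cradle1 0.92 [0.588 0.034 0.077]
6 cradle1 0.87 [ 0.581 -0.029  0.077]
6 cradle1 0.68 [ 0.573 -0.097  0.075]
```

View pics/s2.png

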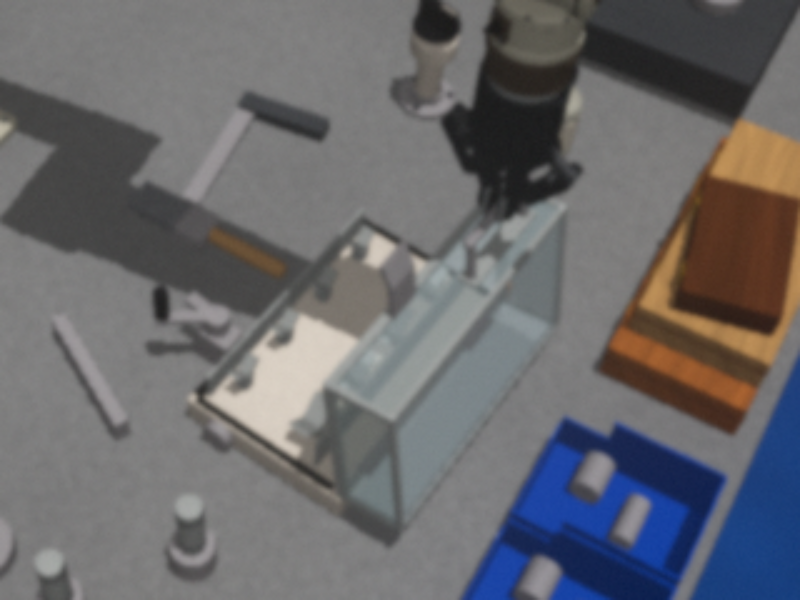

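```bash
python3 - <<'E'
from h import *
plan((.7003,.0577,.2614,84.1,5,2),(.69,.05,.34,84.1,5),(.578,-.269,.17,174,5.5))
E
```

```text
[5,0.1,-0.2,0,0,5,0,0,0,0,5,0,0,0,0,5,-0.4,-0.5,-3.9,0,5,-0.5,-0.5,-3.9,0]
[5.5,-3.7,-0.9,1.9,-0.17,5.5,-3.4,-1.5,1.9,-0.17,5.5,-3.2,-2,1.9,-0.18,5.5,-2.7,-2.6,1.9,-0.17,5.5,-2.3,-3,1.9,-0.18]
[5.5,-1.7,-3.3,1.9,-0.17,5.5,-1.1,-3.6,1.9,-0.18,5.5,-0.4,-3.7,1.8,-0.17,5.5,0.2,-3.8,1.9,-0.18,5.5,0,0,0,0]
end [ 0.578  -0.2693  0.1697] 174.1
```

```bash
python3 - <<'E'
from h import *
plan((.7003,.0577,.2614,84.1,5,2),(.69,.05,.34,84.1,5),(.56,.03,.33,100,5.5),(.578,-.269,.17,174,5.5))
E
```

```text
[5,0.1,-0.2,0,0,5,0,0,0,0,5,0,0,0,0,5,-0.4,-0.5,-3.9,0,5,-0.5,-0.5,-3.9,0]
[5.5,-1.1,-4.2,0.3,-0.09,5.5,-0.7,-4.3,0.3,-0.09,5.5,-0.3,-4.4,0.4,-0.1,5.5,-3.7,-0.4,2,-0.16,5.5,-3.6,-1,2,-0.16]
[5.5,-3.4,-1.6,2,-0.16,5.5,-3.1,-2.1,2,-0.16,5.5,-2.7,-2.6,2,-0.16,5.5,-2.3,-3,2,-0.16,5.5,-1.8,-3.3,2,-0.16]
[5.5,-1.2,-3.6,2,-0.17,5.5,0,0,0,0,5.5,0,0,0,0,5.5,0,0,0,0,5.5,0,0,0,0]
end [ 0.5783 -0.2694  0.1697] 174.1
```

>>> {"op": "carry_out", "data": {"increments": [5, 0.1, 0, 0, 0, 5, 0, 0, 0, 0, 5, 0, 0, 0, 0, 5, -0.4, -0.5, -3.9, 0, 5, -0.5, -0.5, -3.9, 0]}}

```text
clock: 7.72
eef_pos: [0.6886, 0.0513, 0.3342]
tool_rot: [0.741, 0.671, -0.001, -0.001]
ft_force: [0.2, 0.1, -0.5]
grip_width: 0.0494
grasp_force: 0.0
```

>>> {"op": "carry_out", "data": {"increments": [5.5, -1.1, -4.2, 0.3, -0.09, 5.5, -0.7, -4.3, 0.3, -0.09, 5.5, -0.3, -4.4, 0.4, -0.1, 5.5, -3.7, -0.4, 2, -0.16, 5.5, -3.6, -1, 2, -0.16]}}

```text
clock: 8.35
eef_pos: [0.5644, -0.0433, 0.2846]
tool_rot: [0.507, 0.862, 0.0, 0.001]
ft_force: [0.7, -0.3, 0.5]
grip_width: 0.0552
grasp_force: 0.0
```

>>> {"op": "carry_out", "data": {"increments": [5.5, -3.4, -1.6, 2, -0.16, 5.5, -3.1, -2.1, 2, -0.16, 5.5, -2.7, -2.6, 2, -0.16, 5.5, -2.3, -3, 2, -0.16, 5.5, -1.8, -3.3, 2, -0.16]}}

```text
clock: 8.98
eef_pos: [0.5765, -0.2316, 0.1835]
tool_rot: [0.132, 0.991, 0.0, -0.0]
ft_force: [0.6, 0.2, 0.2]
grip_width: 0.0551
grasp_force: 0.0
```

>>> {"op": "carry_out", "data": {"increments": [5.5, -1.2, -3.6, 2, -0.17, 5.5, 0, 0, 0, 0, 5.5, 0, 0, 0, 0, 5.5, 0, 0, 0, 0, 5.5, 0, 0, 0, 0]}}

```text
clock: 9.6
eef_pos: [0.5792, -0.2676, 0.1653]
tool_rot: [0.05, 0.999, -0.0, 0.001]
ft_force: [0.3, -0.0, 1.2]
grip_width: 0.055
grasp_force: 0.0
```

```bash
cat >> h.py <<'E'
def gauges(n="top",box=((.25,.66),(-.5,-.18)),zmin=.105):
    c=bot.camera(n);Q=cloud(c);X,Y,Z=Q[...,0],Q[...,1],Q[...,2]
    m=(X>box[0][0])&(X<box[0][1])&(Y>box[1][0])&(Y<box[1][1])&(Z>zmin)&(Z<.122)
    k,l,s,ce=cv2.connectedComponentsWithStats(m.astype('uint8'))
    for i in range(1,k):
        if s[i,4]>20: q=Q[l==i]; print(n,"g",s[i,4],((q.max(0)+q.min(0))/2).round(4))
    return c
E
python3 - <<'E'
from h import *
st()
c=gauges("wrist"); places(c,["gauge1_mid"])
c=gauges("top"); c=bot.camera("scene"); places(c,["cover_handle"])
E
```

```text
9.6 [ 0.5792 -0.2676  0.1653] [-0.995  0.099 -0.001] F [ 0.3 -0.   1.2] T [ 0.02 -0.07 -0.  ] w 0.055 0.0 q [-0.43  0.55  0.29  1.31  0.   -0.33]
wrist g 3121 [ 0.5033 -0.3759  0.1108]
wrist g 2147 [ 0.5776 -0.2698  0.1107]
top g 123 [ 0.5746 -0.2701  0.1121]
9 cover_handle 0.97 [0.703 0.057 0.26 ]
```

>>> {"op": "carry_out", "data": {"increments": [5.5, 0.1, -0.2, 3.6, 0, 5.5, 0, 0, 3.7, 0, 5.5, 0, 0, 3.7, 0, 5.5, 0, 0, 0, 0, 0, 0, 0, 0, 0]}}

```text
clock: 10.48
eef_pos: [0.5783, -0.2708, 0.0557]
tool_rot: [0.05, 0.999, -0.0, 0.001]
ft_force: [-0.5, 0.5, 0.5]
grip_width: 0.038
grasp_force: 0.0
```

>>> {"op": "carry_out", "data": {"increments": [0, 0, 0, 0, 0, 0, 0, 0, 0, 0, 0, 0, 0, 0, 0, 0, 0, 0, 0, 0, 0, 0, 0, 0, 0]}}

```text
clock: 11.1
eef_pos: [0.579, -0.271, 0.0567]
tool_rot: [0.05, 0.999, -0.001, 0.002]
ft_force: [1.1, 0.5, 7.1]
grip_width: 0.0249
grasp_force: 58.7
```

>>> {"op": "carry_out", "data": {"increments": [0, 0, 0, 0.7, 0, 0, 0.7, 0, 0, 0, 0, 0.7, 0, 0, 0, 0, 0.7, 0, 0, 0, 0, 0.4, 0, 0, 0]}}

```text
clock: 11.72
eef_pos: [0.5652, -0.2699, 0.0574]
tool_rot: [0.049, 0.999, -0.002, 0.015]
ft_force: [14.2, 2.7, 19.2]
grip_width: 0.0248
grasp_force: 60.9
```

```bash
python3 - <<'E'
from h import *
st()
c=bot.camera("wrist"); cv2.imwrite("pics/w3.png",c["pixels"])
E
```

```text
11.72 [ 0.5652 -0.2699  0.0574] [-0.995  0.098 -0.03 ] F [14.2  2.7 19.2] T [ 0.89 -3.77 -0.04] w 0.0248 60.9 q [-0.45  0.58  0.06  1.02  0.01 -0.35]
```

View pics/w3.png

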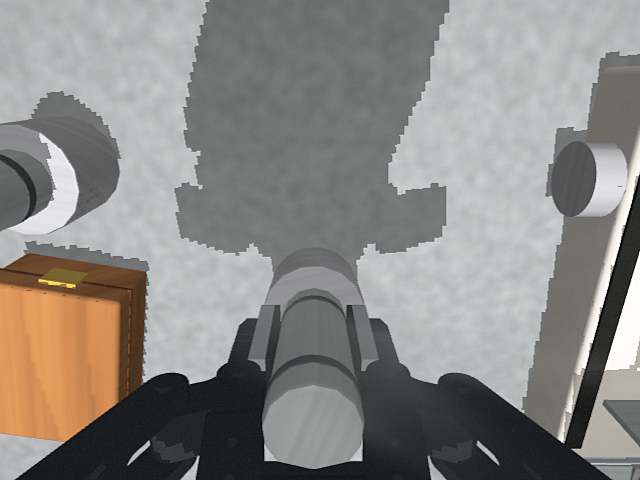

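>>> {"op": "carry_out", "data": {"increments": [0, 0.7, 0, 0, 0, 0, 0.7, 0, 0, 0, 0, 0.7, 0, 0, 0, 0, 0.7, 0, 0.2, 0, 0, 0.6, 0, 0.2, 0]}}

```text
clock: 12.4
eef_pos: [0.5241, -0.2663, 0.048]
tool_rot: [0.05, 0.999, -0.002, 0.006]
ft_force: [4.0, -2.6, 6.9]
grip_width: 0.0248
grasp_force: 60.4
```

```bash
python3 - <<'E'
from h import *
st()
c=bot.camera("scene"); u,v=pix(c,[.55,-.27,.05]).astype(int); print(u,v)
cv2.imwrite("pics/s4.png",cv2.resize(c["pixels"][v-60:v+60,u-80:u+80],(640,480)))
E
```

```text
12.4 [ 0.5241 -0.2663  0.048 ] [-0.995  0.1   -0.013] F [ 4.  -2.6  6.9] T [-0.37 -1.37 -0.01] w 0.0248 60.4 q [-0.47  0.54 -0.05  0.97  0.   -0.37]
267 339
```

View pics/s4.png

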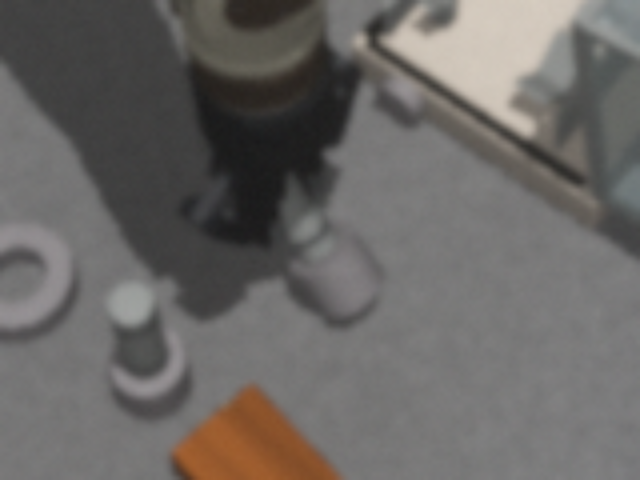

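>>> {"op": "carry_out", "data": {"increments": [0, 0.8, 0, 0.4, 0, 0, 0.8, 0, 0.5, 0, 0, 0.7, 0, 0.7, 0, 0, 0.6, 0, 0.9, 0, 0, 0.5, 0, 0.9, 0]}}

```text
clock: 13.08
eef_pos: [0.4875, -0.2625, 0.0115]
tool_rot: [0.05, 0.999, -0.001, 0.003]
ft_force: [1.7, -2.0, 3.5]
grip_width: 0.0248
grasp_force: 58.5
```

>>> {"op": "carry_out", "data": {"increments": [0, 0.4, 0, 0.4, 0, 0, 0.3, 0, 0.2, 0, 0, 0, 0, 0, 0, 0, 0, 0, 0, 0, 0, 0, 0, 0, 0]}}

```text
clock: 13.7
eef_pos: [0.4786, -0.2607, 0.0036]
tool_rot: [0.05, 0.999, -0.0, 0.001]
ft_force: [4.3, -2.1, 3.1]
grip_width: 0.0244
grasp_force: 58.6
```

>>> {"op": "carry_out", "data": {"increments": [0, 0, 0, -3, 0, 0, 0, 0, -4, 0, 0, 0, 0, -4, 0, 0, 0, 0, -3, 0, 0, 0, 0, 0, 0]}}

```text
clock: 14.32
eef_pos: [0.4765, -0.2599, 0.1431]
tool_rot: [0.05, 0.999, 0.0, -0.001]
ft_force: [-0.0, 0.3, -3.5]
grip_width: 0.0242
grasp_force: 59.3
```

```bash
python3 - <<'E'
from h import *
st()
c=bot.camera("wrist"); cv2.imwrite("pics/w5.png",c["pixels"])
places(c,["gauge1_mid"]) 
r=bot.regions_of(c,"gauge1_mid"); Q=cloud(c); o=bot.get_obs()
for d in r[:2]:
    q=Q[d["mask"]]; q=q[~np.isnan(q[:,0])]; print(d["p"],len(q),np.percentile(q,[2,50,98],axis=0).round(3))
c=gauges("top",zmin=.1)
E
```

```text
14.32 [ 0.4765 -0.2599  0.1431] [-0.995  0.101  0.003] F [-0.   0.3 -3.5] T [-0.02  0.12 -0.05] w 0.0242 59.3 q [-0.5   0.38 -0.04  1.16 -0.   -0.4 ]
0.51 18655 [[ 0.437 -0.279  0.159]
 [ 0.462 -0.259  0.183]
 [ 0.514 -0.246  0.191]]
0.17 40239 [[ 0.454 -0.154  0.006]
 [ 0.549 -0.097  0.035]
 [ 0.641 -0.048  0.07 ]]
```

View pics/w5.png

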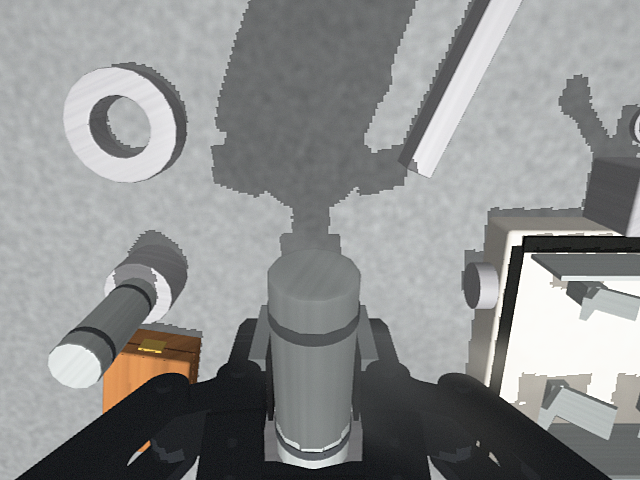

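```bash
cat >> h.py <<'E'
def inhand():
    c=bot.camera("wrist"); o=bot.get_obs(); M=R.from_quat(o["tool_rot"]).as_matrix(); Q=cloud(c)
    q=(Q.reshape(-1,3)-np.array(o["eef_pos"]))@M   # tool frame
    q=q[(abs(q[:,1])<.012)&(q[:,2]>-.065)&(q[:,2]<.03)&(abs(q[:,0])<.11)]
    for a in np.arange(-.06,.07,.01):
        s=q[(q[:,0]>=a)&(q[:,0]<a+.01)&(abs(q[:,1])<.004)]
        if len(s)>5: print(round(a+.005,3),len(s),"ridge z",np.percentile(s[:,2],10).round(4))
    s=q[q[:,2]<-.01]; print("max x",np.percentile(s[:,0],99).round(4),"y mid",np.median(q[:,1]).round(4))
E
python3 -c "
from h import *
inhand()"
```

```text
-0.035 100 ridge z -0.0344
-0.025 477 ridge z -0.0364
-0.015 550 ridge z -0.0383
-0.005 600 ridge z -0.0404
0.005 691 ridge z -0.0425
0.015 786 ridge z -0.0447
0.025 905 ridge z -0.0467
0.035 1907 ridge z -0.0476
0.045 241 ridge z -0.0297
max x 0.0405 y mid -0.0
```

```bash
python3 - <<'E'
from h import *
plan((.5607,-.0291,.143,174.1,0))
E
```

```text
[0,-1.2,4.8,0,0,0,-1.2,4.7,-0.1,0,0,-1.2,4.8,0,0,0,-1.3,4.7,-0.1,0,0,-1.2,4.8,0,0]
end [ 0.5606 -0.0287  0.1425] 174.2
```

>>> {"op": "carry_out", "data": {"increments": [0, -1.2, 4.8, 0, 0, 0, -1.2, 4.7, 0, 0, 0, -1.2, 4.8, 0, 0, 0, -1.3, 4.7, 0, 0, 0, -1.2, 4.8, 0, 0]}}

```text
clock: 15.2
eef_pos: [0.5619, -0.0282, 0.1416]
tool_rot: [0.05, 0.999, -0.0, -0.002]
ft_force: [0.5, -0.1, -4.4]
grip_width: 0.0246
grasp_force: 59.6
```

```bash
cat >> h.py <<'E'
YB=np.array([-XB[1],XB[0]]); C0=np.array([.5831,.0027])
def rests(names=("wrist","top")):
    for n in names:
        c=bot.camera(n); Q=cloud(c).reshape(-1,3); Q=Q[~np.isnan(Q[:,0])]
        b=np.c_[(Q[:,:2]-C0)@XB,(Q[:,:2]-C0)@YB,Q[:,2]]
        f=b[(b[:,0]<-.056)&(b[:,0]>-.078)&(abs(b[:,1])<.14)&(b[:,2]>.062)&(b[:,2]<.076)]
        if len(f): print(n,"front rail x pct",np.percentile(f[:,0],[10,50,90]).round(4),len(f))
        for k in range(4):
            y0=(k-1.5)*.068
            v=b[(b[:,0]<-.037)&(b[:,0]>-.056)&(abs(b[:,1]-y0)<.02)&(b[:,2]>.048)&(b[:,2]<.074)]
            if len(v)>30: print(n,k+1,"narrow V x",np.percentile(v[:,0],[3,97]).round(4),"y-y0",(np.percentile(v[:,1],[3,97])-y0).round(4),len(v))
E
python3 -c "
from h import *
st(); rests()"
```

```text
15.2 [ 0.5619 -0.0282  0.1416] [-0.995  0.101  0.003] F [ 0.5 -0.1 -4.4] T [-0.04  0.05  0.02] w 0.0246 59.6 q [-0.05  0.42  0.02  1.17 -0.    0.05]
wrist front rail x pct [-0.0679 -0.0669 -0.0653] 4276
wrist 1 narrow V x [-0.0541 -0.0405] y-y0 [-0.0152  0.0158] 1826
wrist 2 narrow V x [-0.054  -0.0404] y-y0 [-0.0158  0.0155] 1826
wrist 3 narrow V x [-0.0539 -0.0404] y-y0 [-0.0161  0.0149] 1815
wrist 4 narrow V x [-0.0538 -0.0403] y-y0 [-0.0163  0.0139] 1847
top front rail x pct [-0.068  -0.0668 -0.0654] 86
top 3 narrow V x [-0.0539 -0.0404] y-y0 [0.0027 0.0163] 52
top 4 narrow V x [-0.0538 -0.0409] y-y0 [-0.0161  0.015 ] 112
```

>>> {"op": "carry_out", "data": {"increments": [0, 0.1, -0.1, 4, 0, 0, 0, 0, 3, 0, 0, 0, 0, 1.2, 0, 0, 0, 0, 0.6, 0, 0, 0, 0, 0.6, 0]}}

```text
clock: 15.92
eef_pos: [0.5609, -0.0297, 0.0506]
tool_rot: [0.05, 0.999, 0.001, -0.0]
ft_force: [-8.7, 6.7, 8.7]
grip_width: 0.0246
grasp_force: 60.4
```

>>> {"op": "carry_out", "data": {"increments": [0, 0, 0, 0.3, 0, 0, 0, 0, 0.2, 0, 0, 0, 0, 0, 0, 0, 0, 0, 0, 0, 0, 0, 0, 0, 0]}}

```text
clock: 16.55
eef_pos: [0.5614, -0.0295, 0.0465]
tool_rot: [0.05, 0.999, 0.001, 0.0]
ft_force: [-6.2, 5.5, 7.4]
grip_width: 0.0245
grasp_force: 60.5
```

```bash
python3 -c "
from h import *
st(); inhand()"
```

```text
16.55 [ 0.5614 -0.0295  0.0465] [-0.995  0.099 -0.001] F [-6.2  5.5  7.4] T [0.81 0.78 0.18] w 0.0245 60.5 q [-0.05  0.51 -0.12  0.95  0.    0.05]
-0.025 352 ridge z -0.0416
-0.015 691 ridge z -0.0414
-0.005 762 ridge z -0.0415
0.005 817 ridge z -0.0416
0.015 868 ridge z -0.0417
0.025 954 ridge z -0.042
0.035 1308 ridge z -0.0419
0.045 1905 ridge z -0.04
0.055 590 ridge z 0.0072
0.065 451 ridge z 0.008
max x 0.0499 y mid -0.0001
```

```bash
python3 - <<'E'
from h import *
plan((.5607,-.0295,.047,174.1,4,2),(.5607,-.0295,.18,174.1,4),(.5035,-.3757,.17,90,5))
E
```

```text
[4,0.1,0,-0.1,0,4,0,0,0,0,4,0,0,0,0,4,0,0,-4.4,0,4,0,0,-4.4,0]
[4,0,0,-4.5,0,5,0.2,-3.9,0.1,0.16,5,-0.4,-3.9,0.1,0.16,5,-1,-3.8,0.1,0.16,5,-1.6,-3.6,0.1,0.17]
[5,-2.1,-3.2,0.1,0.16,5,-2.6,-2.9,0.1,0.17,5,-3.1,-2.4,0.1,0.16,5,-3.4,-1.8,0.2,0.17,5,-3.7,-1.3,0.1,0.16]
end [ 0.503  -0.3757  0.1705] 90.1
```

>>> {"op": "carry_out", "data": {"increments": [4, 0, 0, 0, 0, 4, 0, 0, 0, 0, 4, 0, 0, 0, 0, 4, 0, 0, -4.4, 0, 4, 0, 0, -4.4, 0]}}

```text
clock: 17.23
eef_pos: [0.561, -0.0308, 0.1325]
tool_rot: [0.051, 0.999, -0.0, -0.001]
ft_force: [0.6, 0.2, 0.8]
grip_width: 0.0397
grasp_force: 0.0
```

>>> {"op": "carry_out", "data": {"increments": [4, 0, 0, -4.5, 0, 5, 0.2, -3.9, 0.1, 0.16, 5, -0.4, -3.9, 0.1, 0.16, 5, -1, -3.8, 0.1, 0.16, 5, -1.6, -3.6, 0.1, 0.17]}}

```text
clock: 17.85
eef_pos: [0.5364, -0.187, 0.1732]
tool_rot: [0.369, 0.929, -0.0, 0.0]
ft_force: [-0.1, 1.0, -0.6]
grip_width: 0.0495
grasp_force: 0.0
```

>>> {"op": "carry_out", "data": {"increments": [5, -2.1, -3.2, 0.1, 0.16, 5, -2.6, -2.9, 0.1, 0.17, 5, -3.1, -2.4, 0.1, 0.16, 5, -3.4, -1.8, 0.2, 0.17, 5, -3.7, -1.3, 0.1, 0.16]}}

```text
clock: 18.48
eef_pos: [0.5033, -0.3782, 0.1669]
tool_rot: [0.709, 0.705, -0.0, -0.0]
ft_force: [0.3, 0.2, 0.1]
grip_width: 0.05
grasp_force: 0.0
```

>>> {"op": "carry_out", "data": {"increments": [5, 0, 0, 0, 0, 5, 0, 0, 0, 0, 5, 0, 0, 0, 0, 5, 0, 0, 0, 0, 5, 0, 0, 0, 0]}}

```text
clock: 19.1
eef_pos: [0.504, -0.3762, 0.1675]
tool_rot: [0.707, 0.708, 0.0, 0.0]
ft_force: [0.4, -1.3, 0.3]
grip_width: 0.0499
grasp_force: 0.0
```

```bash
python3 - <<'E'
from h import *
st(); gauges("wrist")
c=gauges("top"); 
Q=cloud(c); b=(Q[...,:2]-C0)@np.c_[XB,YB]
m=(abs(b[...,1]+.034)<.006)&(Q[...,2]>.078)&(Q[...,2]<.105)&(abs(b[...,0])<.09)
q=np.c_[b[m],Q[m][:,2]]; print("c2 gauge",len(q)); 
for a in np.arange(-.07,.07,.01):
    s=q[(q[:,0]>=a)&(q[:,0]<a+.01)]
    if len(s): print(round(a,3),s[:,2].max().round(4),end="; ")
u=c["pixels"][130:290,220:430]; cv2.imwrite("pics/t6.png",cv2.resize(u,(788,600)))
E
```

```text
19.1 [ 0.504  -0.3762  0.1675] [-0.001  1.    -0.   ] F [ 0.4 -1.3  0.3] T [-0.03 -0.01  0.  ] w 0.0499 0.0 q [-0.64  0.53  0.27  1.31 -0.    0.93]
c2 gauge 352
-0.07 0.0863; -0.06 0.0921; -0.05 0.0939; -0.04 0.091; -0.03 0.0915; -0.02 0.0915; -0.01 0.0927; 0.0 0.0908; 0.01 0.1001; 0.02 0.1001; 0.03 0.1011; 0.04 0.102; 0.05 0.1; 0.06 0.0841;
```

View pics/t6.png

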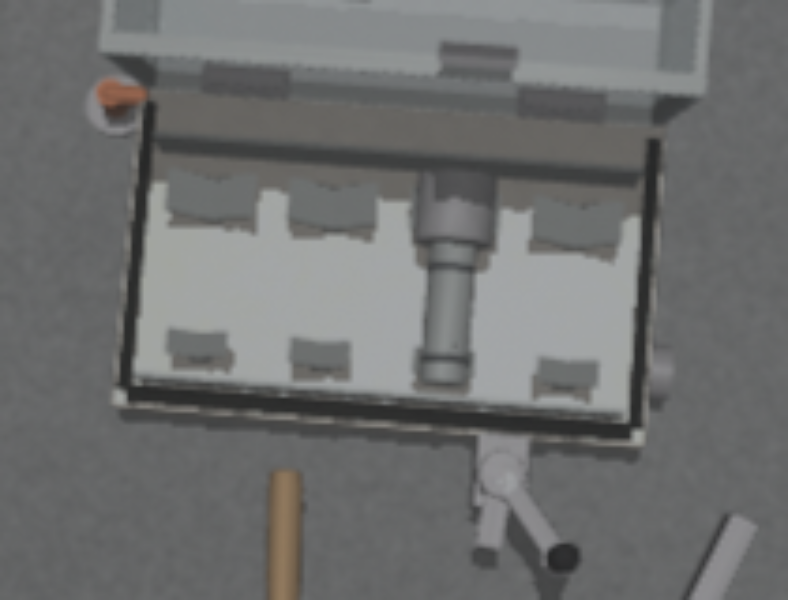

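```bash
python3 - <<'E'
from h import *
c=bot.camera("wrist"); cv2.imwrite("pics/w7.png",c["pixels"]); places(c,["gauge1_mid"],.1)
Q=cloud(c); m=(Q[...,2]>.1)&(Q[...,2]<.125); print(m.sum(), [np.percentile(Q[m][:,i],[5,50,95]).round(3) for i in range(3)])
c=bot.camera("scene"); places(c,["gauge1_mid"],.1)
E
```

```text
Traceback (most recent call last):
IndexError: index -1 is out of bounds for axis 0 with size 0
```

View pics/w7.png

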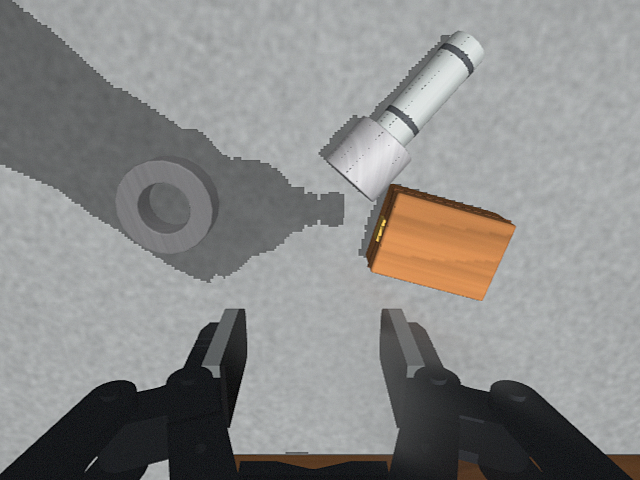

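```bash
python3 - <<'E'
from h import *
st(); c=bot.camera("wrist"); places(c,["gauge1_mid"],.1)
Q=cloud(c); m=np.zeros((480,640),bool); m[10:205,315:500]=1
r=[d for d in bot.regions_of(c,"gauge1_mid") if d["mask"][160,370]]; print(len(r))
mm=r[0]["mask"] if r else m
q=Q[mm&(np.nan_to_num(Q[...,2])>.004)]; 
def fit(q):
    ce=q[:,:2].mean(0); u=np.linalg.svd(q[:,:2]-ce,full_matrices=False)[2][0]; return ce,u
ce,u=fit(q); s=(q[:,:2]-ce)@u; t=(q[:,:2]-ce)@np.array([-u[1],u[0]])
print("len",np.percentile(s,[.5,99.5]).round(4),"u",u.round(3),ce.round(4))
for a in np.arange(-.07,.07,.01):
    k=(s>a)&(s<a+.01)
    if k.sum()>20: print(round(a+.005,3),"t",np.percentile(t[k],[2,98]).round(4),"ztop",np.percentile(q[k,2],97).round(4))
E
```

```text
19.3 [ 0.5038 -0.3766  0.1674] [-0.  1. -0.] F [-0.4 -0.1 -0. ] T [ 0.03 -0.03  0.05] w 0.0502 0.0 q [-0.64  0.53  0.27  1.31  0.    0.93]
0
len [-0.0648  0.0484] u [-0.585 -0.811] [ 0.5613 -0.3127]
-0.065 t [-0.0078  0.0152] ztop 0.026
-0.055 t [-0.0089  0.0153] ztop 0.0275
-0.045 t [-0.0096  0.0143] ztop 0.0282
-0.035 t [-0.0106  0.013 ] ztop 0.0294
-0.025 t [-0.0116  0.012 ] ztop 0.0305
-0.015 t [-0.0126  0.0111] ztop 0.0315
-0.005 t [-0.0139  0.0102] ztop 0.0331
0.005 t [-0.0206  0.009 ] ztop 0.0417
0.015 t [-0.0244  0.0676] ztop 0.0439
0.025 t [-0.0253  0.0586] ztop 0.045
0.035 t [-0.0263  0.0384] ztop 0.0459
0.045 t [-0.027   0.0277] ztop 0.0468
```

```bash
python3 - <<'E'
from h import *
plan((.5743,-.2943,.12,48.8,4.5),(.5743,-.2943,.003,48.8,4.5),(.5743,-.2943,.003,48.8,0,6))
E
```

```text
[4.5,2.1,1.8,1.2,0.18,4.5,2.3,1.4,1.2,0.18,4.5,2.5,0.9,1.2,0.18,4.5,2.7,0.4,1.1,0.18,4.5,0,0,3.9,0]
[4.5,0,0,3.9,0,4.5,0,0,3.9,0,0,0,0,0,0,0,0,0,0,0,0,0,0,0,0]
[0,0,0,0,0,0,0,0,0,0,0,0,0,0,0,0,0,0,0,0,0,0,0,0,0]
end [ 0.5741 -0.2943  0.0033] 48.8
```

>>> {"op": "carry_out", "data": {"increments": [4.5, 2.1, 1.8, 1.2, 0.18, 4.5, 2.3, 1.4, 1.2, 0.18, 4.5, 2.5, 0.9, 1.2, 0.18, 4.5, 2.7, 0.4, 1.1, 0.18, 4.5, 0, 0, 3.9, 0]}}

```text
clock: 20.08
eef_pos: [0.5777, -0.2937, 0.0834]
tool_rot: [0.91, 0.414, 0.002, 0.003]
ft_force: [-0.5, -1.0, 0.8]
grip_width: 0.045
grasp_force: 0.0
```

>>> {"op": "carry_out", "data": {"increments": [4.5, 0, 0, 3.9, 0, 4.5, 0, 0, 3.8, 0, 4.5, 0, 0, 0, 0, 4.5, 0, 0, 0, 0, 0, 0, 0, 0, 0]}}

```text
clock: 20.7
eef_pos: [0.5751, -0.295, 0.0063]
tool_rot: [0.911, 0.413, 0.001, 0.001]
ft_force: [0.4, 0.1, -0.6]
grip_width: 0.0277
grasp_force: 0.0
```

>>> {"op": "carry_out", "data": {"increments": [0, 0, 0, 0, 0, 0, 0, 0, 0, 0, 0, 0, 0, 0, 0, 0, 0, 0, 0, 0, 0, 0, 0, -0.5, 0]}}

```text
clock: 21.32
eef_pos: [0.5736, -0.2941, 0.0091]
tool_rot: [0.911, 0.413, -0.0, -0.001]
ft_force: [-0.9, 0.7, -3.8]
grip_width: 0.0242
grasp_force: 59.0
```

>>> {"op": "carry_out", "data": {"increments": [0, 0, 0, -2, 0, 0, 0, 0, -4, 0, 0, 0, 0, -5, 0, 0, 0, 0, -3, 0, 0, 0, 0, 0, 0]}}

```text
clock: 21.95
eef_pos: [0.5755, -0.295, 0.1518]
tool_rot: [0.911, 0.413, 0.002, 0.002]
ft_force: [0.1, 0.2, -3.9]
grip_width: 0.0241
grasp_force: 59.4
```

```bash
python3 -c "
from h import *
st(); inhand()"
```

```text
21.95 [ 0.5755 -0.295   0.1518] [0.659 0.752 0.001] F [ 0.1  0.2 -3.9] T [ 0.06 -0.12 -0.01] w 0.0241 59.4 q [-0.47  0.57  0.29  1.29  0.    1.82]
-0.035 594 ridge z -0.0364
-0.025 581 ridge z -0.029
-0.015 655 ridge z -0.0283
-0.005 652 ridge z -0.0269
0.005 681 ridge z -0.0259
0.015 722 ridge z -0.0249
0.025 745 ridge z -0.0239
0.035 819 ridge z -0.0232
0.045 685 ridge z -0.0218
max x 0.0438 y mid -0.0001
```

```bash
python3 - <<'E'
from h import *
plan((.52,-.15,.16,120,0),(.5722,.038,.15,174.1,0))
E
```

```text
[0,1,-1.9,-0.2,-0.18,0,1.4,-1.7,-0.1,-0.18,0,1.7,-1.5,-0.2,-0.18,0,1.9,-1.1,-0.1,-0.18,0,2.1,-0.8,-0.2,-0.17]
[0,2.1,-0.4,-0.1,-0.18,0,2.2,0,-0.2,-0.17,0,2.3,2.3,0.2,-0.16,0,1.9,2.6,0.2,-0.16,0,1.4,2.9,0.2,-0.16]
[0,1,3.1,0.1,-0.16,0,0.5,3.2,0.2,-0.15,0,-0.1,3.3,0.1,-0.16,0,0,0,0,0,0,0,0,0,0]
end [0.5723 0.0379 0.1502] 174.2
```

>>> {"op": "carry_out", "data": {"increments": [0, 1, -1.9, -0.2, -0.18, 0, 1.4, -1.7, -0.1, -0.18, 0, 1.7, -1.5, -0.2, -0.18, 0, 1.9, -1.1, -0.1, -0.18, 0, 2.1, -0.8, -0.2, -0.17]}}

```text
clock: 22.62
eef_pos: [0.5331, -0.1893, 0.1537]
tool_rot: [0.642, 0.766, -0.001, -0.003]
ft_force: [-0.3, -0.8, -3.9]
grip_width: 0.0239
grasp_force: 59.5
```

>>> {"op": "carry_out", "data": {"increments": [0, 2.1, -0.4, -0.1, -0.18, 0, 2.2, 0, -0.2, -0.17, 0, 2.3, 2.3, 0.2, -0.16, 0, 1.9, 2.6, 0.2, -0.16, 0, 1.4, 2.9, 0.2, -0.16]}}

```text
clock: 23.25
eef_pos: [0.5441, -0.0554, 0.151]
tool_rot: [0.279, 0.96, -0.001, -0.003]
ft_force: [0.2, 0.8, -3.5]
grip_width: 0.0239
grasp_force: 59.6
```

>>> {"op": "carry_out", "data": {"increments": [0, 1, 3.1, 0.1, -0.16, 0, 0.5, 3.2, 0.2, -0.15, 0, -0.1, 3.3, 0.1, -0.16, 0, 0, 0, 0, 0, 0, 0, 0, 0, 0]}}

```text
clock: 23.88
eef_pos: [0.5705, 0.0375, 0.1479]
tool_rot: [0.051, 0.999, -0.001, -0.002]
ft_force: [-0.4, -0.2, -3.8]
grip_width: 0.0239
grasp_force: 59.6
```

```bash
python3 -c "
from h import *
st(); plan((.5722,.038,.0616,174.1,0))"
```

```text
23.88 [0.5705 0.0375 0.1479] [-0.995  0.101  0.005] F [-0.4 -0.2 -3.8] T [ 0.03  0.1  -0.01] w 0.0239 59.6 q [ 0.07  0.43  0.06  1.2  -0.    0.17]
[0,-0.1,0,4.3,0,0,-0.1,0.1,4.3,0,0,0,0,0,0,0,0,0,0,0,0,0,0,0,0]
end [0.5725 0.0383 0.0619] 174.2
```

>>> {"op": "carry_out", "data": {"increments": [0, -0.1, 0.1, 4, 0, 0, 0, 0, 2.8, 0, 0, 0, 0, 0.8, 0, 0, 0, 0, 0.6, 0, 0, 0, 0, 0.5, 0]}}

```text
clock: 24.5
eef_pos: [0.5746, 0.0381, 0.0652]
tool_rot: [0.051, 0.999, -0.0, 0.002]
ft_force: [-3.2, -2.5, 8.9]
grip_width: 0.0237
grasp_force: 60.8
```

>>> {"op": "carry_out", "data": {"increments": [0, 0, 0, 0.2, 0, 0, 0, 0, 0, 0, 0, 0, 0, 0, 0, 0, 0, 0, 0, 0, 0, 0, 0, 0, 0]}}

```text
clock: 25.12
eef_pos: [0.5752, 0.0381, 0.0642]
tool_rot: [0.051, 0.999, -0.0, 0.003]
ft_force: [-1.4, -2.8, 6.6]
grip_width: 0.024
grasp_force: 61.0
```

```bash
python3 -c "
from h import *
st(); inhand()"
```

```text
25.12 [0.5752 0.0381 0.0642] [-0.995  0.101 -0.005] F [-1.4 -2.8  6.6] T [-0.41  0.81  0.05] w 0.024 61.0 q [ 0.07  0.51 -0.06  1.   -0.    0.17]
-0.035 720 ridge z -0.0322
-0.025 515 ridge z -0.0244
-0.015 606 ridge z -0.0245
-0.005 623 ridge z -0.0241
0.005 637 ridge z -0.0239
0.015 714 ridge z -0.0238
0.025 753 ridge z -0.0236
0.035 814 ridge z -0.0237
0.045 1269 ridge z -0.0227
0.055 738 ridge z -0.0057
0.065 513 ridge z 0.0249
max x 0.0441 y mid 0.0002
```

```bash
python3 -c "
from h import *
plan((.5737,.0381,.0640,174.1,4,2),(.565,.0381,.345,84.1,4),(.701,.057,.345,84.1,4.5),start=(.5737,.0381,.064,174.1))"
```

```text
[4,0,0,0,0,4,0,0,0,0,4,0,0,0,0,4,0.1,0,-3.1,0.17,4,0.1,0,-3.1,0.18]
[4,0.1,0,-3.1,0.17,4,0.1,-0.1,-3.1,0.18,4,0.1,-0.1,-3.1,0.17,4,0,-0.1,-3.1,0.18,4,0,-0.1,-3.2,0.17]
[4,0,-0.1,-3.1,0.18,4,0.1,0,-3.2,0.17,4.5,1.1,4.4,0,0,4.5,1.1,4.5,0,0,4.5,1,4.4,0,0]
end [0.7008 0.0568 0.345 ] 84.1
```

>>> {"op": "carry_out", "data": {"increments": [4, 0, 0, 0, 0, 4, 0, 0, 0, 0, 4, 0, 0, -2, 0, 4, 0, 0, -4, 0, 4, 0, 0, -4, 0]}}

```text
clock: 25.8
eef_pos: [0.5732, 0.039, 0.1621]
tool_rot: [0.05, 0.999, 0.0, -0.0]
ft_force: [0.4, 0.2, -0.4]
grip_width: 0.0397
grasp_force: 0.0
```

>>> {"op": "carry_out", "data": {"increments": [4, 0.4, 0, -2.6, 0.18, 4, 0.4, 0, -2.6, 0.17, 4, 0.1, -0.1, -2.6, 0.18, 4, 0.1, -0.1, -2.6, 0.17, 4, 0, -0.1, -2.6, 0.18]}}

```text
clock: 26.42
eef_pos: [0.5621, 0.0392, 0.2922]
tool_rot: [0.473, 0.881, 0.0, 0.0]
ft_force: [0.5, 0.2, -0.7]
grip_width: 0.0399
grasp_force: 0.0
```

>>> {"op": "carry_out", "data": {"increments": [4, 0, -0.1, -2.6, 0.17, 4, 0, -0.1, -2.5, 0.17, 4, 0, 0, 0, 0.18, 4, 0, 0, 0, 0.17, 4.5, 0, 0, 0, 0]}}

```text
clock: 27.05
eef_pos: [0.5604, 0.0381, 0.3423]
tool_rot: [0.741, 0.672, 0.0, 0.0]
ft_force: [0.5, 0.5, -0.1]
grip_width: 0.0453
grasp_force: 0.0
```

```bash
python3 - <<'E'
from h import *
st()
c=bot.camera("wrist"); places(c,["cover_handle"])
Q=cloud(c); m=(Q[...,2]>.25)&(Q[...,2]<.285)&(Q[...,0]>.6)&(Q[...,1]>0)&(Q[...,1]<.12); q=Q[m]; print(len(q),np.percentile(q,[2,50,98],axis=0).round(4) if len(q) else "")
c=bot.camera("top"); Q=cloud(c); m=(Q[...,2]>.25)&(Q[...,2]<.285)&(Q[...,0]>.6)&(Q[...,1]>0)&(Q[...,1]<.13); q=Q[m]; print(len(q),np.percentile(q,[2,50,98],axis=0).round(4) if len(q) else "")
b=(Q[...,:2]-C0)@np.c_[XB,YB]
for y0 in (-.034,.034):
    m=(abs(b[...,1]-y0)<.005)&(Q[...,2]>.078)&(Q[...,2]<.105)&(abs(b[...,0])<.09); q=np.c_[b[m],Q[m][:,2]]
    print(y0,[(round(a,2),q[(q[:,0]>=a)&(q[:,0]<a+.02)][:,2].mean().round(3)) for a in np.arange(-.06,.06,.02) if ((q[:,0]>=a)&(q[:,0]<a+.02)).any()], q[:,0].min().round(3))
c=bot.camera("scene"); places(c,["cover_handle","gauge1_mid"])
plan((.701,.057,.345,84.1,4.5),(.701,.057,.25,84.1,4.5))
cv2.imwrite("pics/s8.png",cv2.resize(c["pixels"][150:350,220:480],(780,600)))
E
```

```text
27.05 [0.5604 0.0381 0.3423] [0.098 0.995 0.   ] F [ 0.5  0.5 -0.1] T [-0.04 -0.02  0.07] w 0.0453 0.0 q [0.07 0.36 0.45 1.66 0.   1.74]
24 cover_handle 0.61 [0.703 0.06  0.266]
5336 [[0.693  0.011  0.2542]
 [0.7011 0.068  0.2686]
 [0.7096 0.1129 0.2709]]
0 
-0.034 [(np.float64(0.0), np.float64(0.092)), (np.float64(0.02), np.float64(0.096)), (np.float64(0.04), np.float64(0.096))] 0.013Traceback (most recent call last):
  File "<stdin>", line 9, in <module>
    return umr_minimum(a, axis, None, out, keepdims, initial, where)
ValueError: zero-size array to reduction operation minimum which has no identity
```

```bash
python3 - <<'E'
from h import *
plan((.7015,.057,.345,84.1,4.5),(.7015,.057,.248,84.1,4.5,1),(.7015,.057,.248,84.1,0,5))
p=(.7015,.057,.248)
plan(*arc(p,1.63,np.linspace(1.63,.23,21)[1:],0,84.1,1),start=(*p,84.1))
E
```

```text
[4.5,1.1,4.6,-0.1,0,4.5,1.1,4.6,-0.1,0,4.5,1.1,4.7,-0.1,0.01,4.5,0,0,4.9,0,4.5,0,0,4.8,0]
[4.5,0,0,0,0,0,0,0,0,0,0,0,0,0,0,0,0,0,0,0,0,0,0,0,0]
[0,0,0,0,0,0,0,0,0,0,0,0,0,0,0,0,0,0,0,0,0,0,0,0,0]
end [0.7019 0.0573 0.2482] 83.8
[0,0,-1.6,0,0,0,0,-1.6,0,0,0,0,-1.6,0.2,0,0,0,-1.6,0.3,0,0,0,-1.6,0.4,0]
[0,0,-1.5,0.5,0,0,0,-1.5,0.7,0,0,0,-1.4,0.7,0,0,0,-1.4,0.8,0,0,0,-1.3,0.9,0]
[0,0,-1.3,1,0,0,0,-1.2,1.1,0,0,0,-1.1,1.2,0,0,0,-1,1.3,0,0,0,-0.9,1.3,0]
[0,0,-0.9,1.4,0,0,0,-0.7,1.4,0,0,0,-0.6,1.5,0,0,0,-0.6,1.5,0,0,0,-0.4,1.5,0]
end [0.4648 0.0815 0.071 ] 84.1
```

>>> {"op": "carry_out", "data": {"increments": [4.5, 1.1, 4.6, 0, 0, 4.5, 1.1, 4.6, 0, 0, 4.5, 1.1, 4.7, 0, 0, 4.5, 0, 0, 4.8, 0, 4.5, 0, 0, 4.7, 0]}}

```text
clock: 27.82
eef_pos: [0.6993, 0.0564, 0.2448]
tool_rot: [0.741, 0.672, 0.001, 0.0]
ft_force: [-0.5, -0.3, 0.3]
grip_width: 0.0451
grasp_force: 0.0
```

>>> {"op": "carry_out", "data": {"increments": [4.5, 0, 0, 0, 0, 0, 0, 0, 0, 0, 0, 0, 0, 0, 0, 0, 0, 0, 0, 0, 0, 0, 0, 0, 0]}}

```text
clock: 28.45
eef_pos: [0.699, 0.0561, 0.2535]
tool_rot: [0.742, 0.671, 0.005, 0.004]
ft_force: [4.2, -0.2, 6.7]
grip_width: 0.0087
grasp_force: 59.0
```

>>> {"op": "carry_out", "data": {"increments": [0, 0, 0, 0, 0, 0, 0, 0, 0, 0, 0, 0, -1, 0, 0, 0, 0, -1.6, 0.1, 0, 0, 0, -1.6, 0.1, 0]}}

```text
clock: 29.08
eef_pos: [0.6582, 0.0604, 0.252]
tool_rot: [0.742, 0.671, 0.006, 0.005]
ft_force: [5.0, -0.5, 4.1]
grip_width: 0.0087
grasp_force: 59.1
```

```bash
python3 - <<'E'
from h import *
st()
c=bot.camera("scene"); places(c,["cover_handle","gauge1_mid"])
E
```

```text
29.07 [0.6582 0.0604 0.252 ] [0.1   0.995 0.002] F [ 5.  -0.5  4.1] T [ 0.04 -1.73 -0.03] w 0.0087 59.1 q [ 0.09  0.56  0.54  1.53 -0.    1.76]
26 cover_handle 0.67 [0.66 0.06 0.26]
```

```bash
python3 - <<'E'
from h import *
p=(.6582,.0604,.252)
plan(*arc(p,1.442,np.linspace(1.442,.26,21)[1:],0,84.1,1),start=(*p,84.1))
E
```

```text
[0,0,-1.3,0.2,0,0,0,-1.4,0.3,0,0,0,-1.3,0.4,0,0,0,-1.3,0.4,0,0,0,-1.2,0.6,0]
[0,0,-1.2,0.5,0,0,0,-1.2,0.7,0,0,0,-1.2,0.8,0,0,0,-1.1,0.8,0,0,0,-1,0.8,0]
[0,0,-1,1,0,0,0,-1,0.9,0,0,0,-0.8,1.1,0,0,0,-0.9,1.1,0,0,0,-0.7,1.1,0]
[0,0,-0.7,1.2,0,0,0,-0.6,1.2,0,0,0,-0.6,1.2,0,0,0,-0.4,1.3,0,0,0,-0.4,1.3,0]
end [0.4662 0.0802 0.083 ] 84.1
```

>>> {"op": "carry_out", "data": {"increments": [0, 0, -1.3, 0.2, 0, 0, 0, -1.4, 0.3, 0, 0, 0, -1.3, 0.4, 0, 0, 0, -1.3, 0.4, 0, 0, 0, -1.2, 0.6, 0]}}

```text
clock: 29.85
eef_pos: [0.5923, 0.0672, 0.2327]
tool_rot: [0.741, 0.671, 0.005, 0.003]
ft_force: [1.1, 0.5, 11.1]
grip_width: 0.0085
grasp_force: 60.7
```

>>> {"op": "carry_out", "data": {"increments": [0, 0, -1.2, 0.5, 0, 0, 0, -1.2, 0.7, 0, 0, 0, -1.2, 0.8, 0, 0, 0, -1.1, 0.8, 0, 0, 0, -1, 0.8, 0]}}

```text
clock: 30.48
eef_pos: [0.536, 0.0731, 0.1945]
tool_rot: [0.741, 0.671, 0.004, 0.003]
ft_force: [5.4, 1.2, 0.0]
grip_width: 0.0085
grasp_force: 60.7
```

>>> {"op": "carry_out", "data": {"increments": [0, 0, -1, 1, 0, 0, 0, -1, 0.9, 0, 0, 0, -0.8, 1.1, 0, 0, 0, -0.9, 1.1, 0, 0, 0, -0.7, 1.1, 0]}}

```text
clock: 31.1
eef_pos: [0.4932, 0.0775, 0.1422]
tool_rot: [0.742, 0.671, 0.004, 0.003]
ft_force: [5.6, 0.6, 0.9]
grip_width: 0.0082
grasp_force: 61.0
```

>>> {"op": "carry_out", "data": {"increments": [0, 0, -0.7, 1.2, 0, 0, 0, -0.6, 1.2, 0, 0, 0, -0.6, 1.2, 0, 0, 0, -0.4, 1.3, 0, 0, 0, -0.3, 1.3, 0]}}

```text
clock: 31.72
eef_pos: [0.4667, 0.0803, 0.0789]
tool_rot: [0.741, 0.671, 0.003, 0.002]
ft_force: [5.2, 1.8, 2.7]
grip_width: 0.0086
grasp_force: 58.9
```

>>> {"op": "carry_out", "data": {"increments": [0, 0, -0.1, 0.7, 0, 0, 0, 0, 0, 0, 0, 0, 0, 0, 0, 0, 0, 0, 0, 0, 0, 0, 0, 0, 0]}}

```text
clock: 32.35
eef_pos: [0.4651, 0.0804, 0.072]
tool_rot: [0.741, 0.671, 0.003, 0.001]
ft_force: [4.7, 3.8, 3.4]
grip_width: 0.0086
grasp_force: 58.8
```

```bash
cat >> h.py <<'E'
def coverplane():
    c=bot.camera("top"); Q=cloud(c); b=(Q[...,:2]-C0)@np.c_[XB,YB]
    m=(abs(b[...,0]-.01)<.06)&(abs(b[...,1]+.06)<.07)&(Q[...,2]>.1)&(Q[...,2]<.16); q=np.c_[b[m],Q[m][:,2]]
    if len(q)>50: k=np.linalg.lstsq(np.c_[q[:,:2],np.ones(len(q))],q[:,2],rcond=None)[0]; print("cover",len(q),k.round(4))
    return c
E
python3 -c "
from h import *
st(); coverplane()
c=bot.camera('scene'); places(c,['cover_handle','cam_post','cam_pivot'])"
```

```text
32.35 [0.4651 0.0804 0.072 ] [0.099 0.995 0.003] F [4.7 3.8 3.4] T [ 0.45 -1.06 -0.02] w 0.0086 58.8 q [ 0.17  0.32 -0.34  0.91  0.    1.84]
cover 4189 [-0.0059  0.0012  0.1096]
28 cover_handle 0.95 [0.465 0.078 0.08 ]
28 cover_handle 0.6 [ 0.377 -0.161 -0.003]
28 cam_post 0.71 [ 0.421 -0.085  0.097]
28 cam_post 0.61 [0.686 0.066 0.039]
28 cam_post 0.55 [ 0.396 -0.373 -0.004]
28 cam_pivot 0.76 [ 0.472 -0.058  0.096]
28 cam_pivot 0.48 [0.687 0.063 0.04 ]
```

```bash
python3 -c "
from h import *
plan((.4651,.0804,.072,84.1,4.2,3),(.4651,.0804,.17,84.1,4.2),(.4252,-.0846,.17,211,4.2))"
```

```text
[4.2,0,0,0,0,4.2,0,0,0,0,4.2,0,0,0,0,4.2,0,0,0,0,4.2,0,0,-4.9,0]
[4.2,0,0,-4.9,0,4.2,-1.3,-0.2,0,-0.17,4.2,-1.2,-0.4,0,-0.17,4.2,-1.2,-0.6,0,-0.17,4.2,-1,-0.8,0,-0.17]
[4.2,-0.9,-0.9,0,-0.17,4.2,-0.7,-1.1,0,-0.17,4.2,-0.5,-1.2,0,-0.17,4.2,-0.3,-1.3,0,-0.17,4.2,-0.1,-1.3,0,-0.17]
[4.2,0.1,-1.3,0,-0.17,4.2,0.3,-1.3,0,-0.17,4.2,0.6,-1.2,0,-0.17,4.2,0.7,-1.1,0,-0.17,4.2,0,0,0,0]
end [ 0.4253 -0.0848  0.17  ] 210.9
```

>>> {"op": "carry_out", "data": {"increments": [4.2, 0, 0, 0, 0, 4.2, 0, 0, 0, 0, 4.2, 0, 0, 0, 0, 4.2, 0, 0, 0, 0, 4.2, 0, 0, -4.9, 0]}}

```text
clock: 33.22
eef_pos: [0.4586, 0.0788, 0.1162]
tool_rot: [0.742, 0.671, -0.004, -0.003]
ft_force: [1.4, 0.1, 0.2]
grip_width: 0.0422
grasp_force: 0.0
```

>>> {"op": "carry_out", "data": {"increments": [4.2, 0, 0, -4.9, 0, 4.2, -1.3, -0.2, 0, -0.17, 4.2, -1.2, -0.4, 0, -0.17, 4.2, -1.2, -0.6, 0, -0.17, 4.2, -1, -0.8, 0, -0.17]}}

```text
clock: 33.85
eef_pos: [0.4491, 0.0286, 0.168]
tool_rot: [0.473, 0.881, -0.0, -0.0]
ft_force: [0.6, -0.2, -0.2]
grip_width: 0.0416
grasp_force: 0.0
```

>>> {"op": "carry_out", "data": {"increments": [4.2, -0.9, -0.9, 0, -0.17, 4.2, -0.7, -1.1, 0, -0.17, 4.2, -0.5, -1.2, 0, -0.17, 4.2, -0.3, -1.3, 0, -0.17, 4.2, -0.1, -1.3, 0, -0.17]}}

```text
clock: 34.48
eef_pos: [0.4335, -0.0346, 0.168]
tool_rot: [0.068, 0.998, -0.0, -0.0]
ft_force: [0.5, 0.5, -0.2]
grip_width: 0.042
grasp_force: 0.0
```

>>> {"op": "carry_out", "data": {"increments": [4.2, 0.1, -1.3, 0, -0.17, 4.2, 0.3, -1.3, 0, -0.17, 4.2, 0.6, -1.2, 0, -0.17, 4.2, 0.7, -1.1, 0, -0.17, 4.2, 0, 0, 0, 0]}}

```text
clock: 35.1
eef_pos: [0.4221, -0.0862, 0.1681]
tool_rot: [-0.265, 0.964, 0.0, -0.0]
ft_force: [-0.5, 0.6, 0.2]
grip_width: 0.0418
grasp_force: 0.0
```

```bash
python3 - <<'E'
from h import *
st(); c=coverplane()
c=bot.camera("wrist"); places(c,["cam_post","cam_pivot"]); Q=cloud(c)
m=(Q[...,2]>.104)&(Q[...,2]<.118)&(abs(Q[...,0]-.425)<.03)&(abs(Q[...,1]+.085)<.03); q=Q[m]; print(len(q),(q.max(0)+q.min(0))/2 if len(q) else "")
cv2.imwrite("pics/w9.png",c["pixels"])
E
```

```text
35.1 [ 0.4221 -0.0862  0.1681] [-0.86 -0.51  0.  ] F [-0.5  0.6  0.2] T [-0.02  0.02 -0.04] w 0.0418 0.0 q [-0.2   0.15 -0.28  1.14  0.   -0.74]
cover 4175 [-0.0196  0.0002  0.1109]
30 cam_post 0.78 [ 0.422 -0.091  0.097]
30 cam_pivot 0.96 [ 0.471 -0.06   0.096]
765 [ 0.42372616 -0.08589873  0.1087344 ]
```

View pics/w9.png

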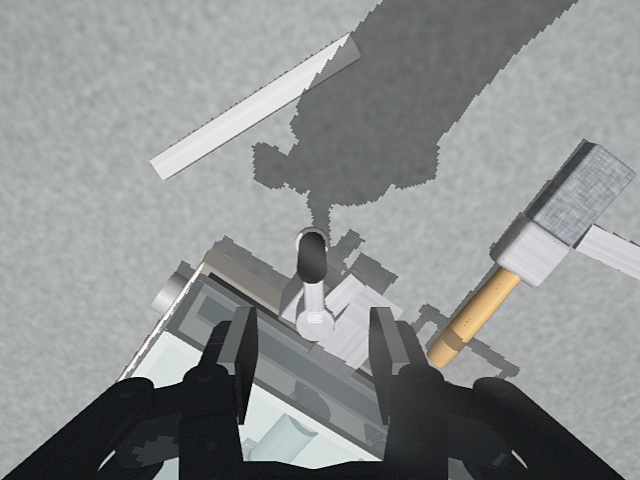

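>>> {"op": "carry_out", "data": {"increments": [4.2, 0, 0, 4.6, 0, 4.2, 0, 0, 4.6, 0, 4.2, 0, 0, 0, 0, 0, 0, 0, 0, 0, 0, 0, 0, 0, 0]}}

```text
clock: 35.92
eef_pos: [0.4241, -0.0859, 0.0781]
tool_rot: [-0.266, 0.964, -0.001, 0.002]
ft_force: [-0.6, 0.4, 2.0]
grip_width: 0.0146
grasp_force: 58.4
```

>>> {"op": "carry_out", "data": {"increments": [0, 0, 0, 0, 0, 0, 0, 0, 0, 0, 0, 0, 0, 0, 0, 0, 0, 0, 0, 0, 0, 0, 0, 0, 0]}}

```text
clock: 36.55
eef_pos: [0.4241, -0.0859, 0.0781]
tool_rot: [-0.266, 0.964, -0.001, 0.002]
ft_force: [-1.6, -0.4, 7.2]
grip_width: 0.0146
grasp_force: 58.5
```

>>> {"op": "carry_out", "data": {"increments": [0, 0, 0.7, 0, 0.12, 0, -0.1, 0.7, 0, 0.12, 0, 0, 0.6, 0, 0.12, 0, -0.1, 0.7, 0, 0.12, 0, 0, 0.7, 0, 0.12]}}

```text
clock: 37.17
eef_pos: [0.4153, -0.054, 0.0781]
tool_rot: [0.033, 0.999, -0.001, 0.001]
ft_force: [-2.1, -2.1, 8.5]
grip_width: 0.0141
grasp_force: 58.9
```

```bash
python3 -c "
from h import *
st(); o=bot.get_obs(); d=np.array(o['eef_pos'])[:2]-[.4725,-.057]; print(np.linalg.norm(d),np.degrees(np.arctan2(d[1],d[0]))%360)"
```

```text
37.17 [ 0.4153 -0.054   0.0781] [-0.998  0.066 -0.003] F [-2.1 -2.1  8.5] T [-0.5   0.43 -0.05] w 0.0141 58.9 q [-0.13  0.22 -0.46  0.89 -0.   -0.06]
0.057320535031273816 176.95724619971332
```

>>> {"op": "carry_out", "data": {"increments": [0, -0.1, 0.6, 0, 0.12, 0, 0, 0.7, 0, 0.12, 0, -0.1, 0.7, 0, 0.12, 0, 0, 0.6, 0, 0.12, 0, -0.1, 0.7, 0, 0.12]}}

```text
clock: 37.8
eef_pos: [0.4253, -0.0238, 0.078]
tool_rot: [0.326, 0.945, -0.001, -0.001]
ft_force: [-9.4, -1.7, 17.3]
grip_width: 0.0145
grasp_force: 59.9
```

>>> {"op": "carry_out", "data": {"increments": [0, 0, 0.7, 0, 0.12, 0, 0, 0.6, 0, 0.12, 0, 0, 0, 0, 0, 0, 0, 0, 0, 0, 0, 0, 0, 0, 0]}}

```text
clock: 38.42
eef_pos: [0.4358, -0.0127, 0.0781]
tool_rot: [0.436, 0.9, 0.001, 0.001]
ft_force: [-4.1, 2.3, 11.1]
grip_width: 0.0145
grasp_force: 59.2
```

```bash
python3 -c "
from h import *
st(); o=bot.get_obs(); d=np.array(o['eef_pos'])[:2]-[.4725,-.057]; print(np.linalg.norm(d),np.degrees(np.arctan2(d[1],d[0]))%360); coverplane()"
```

```text
38.42 [ 0.4358 -0.0127  0.0781] [-0.62   0.784 -0.   ] F [-4.1  2.3 11.1] T [ 0.31  0.93 -0.35] w 0.0145 59.2 q [-0.03  0.25 -0.41  0.9   0.    0.87]
0.05748002615283361 129.64247337185893
cover 4185 [-0.0044  0.0007  0.1093]
```

>>> {"op": "carry_out", "data": {"increments": [0, 0, 0.6, 0, 0.1, 0, 0, 0.5, 0, 0.05, 0, 0, 0, 0, 0, 0, 0, 0, 0, 0, 0, 0, 0, 0, 0]}}

```text
clock: 39.1
eef_pos: [0.4375, -0.0118, 0.0778]
tool_rot: [0.503, 0.864, -0.008, -0.002]
ft_force: [-21.7, -15.9, 28.5]
grip_width: 0.0144
grasp_force: 62.3
```

```bash
python3 -c "
from h import *
st(); o=bot.get_obs(); d=np.array(o['eef_pos'])[:2]-[.4725,-.057]; print(np.linalg.norm(d),np.degrees(np.arctan2(d[1],d[0]))%360); coverplane()"
```

```text
39.1 [ 0.4375 -0.0118  0.0778] [-0.495  0.869 -0.004] F [-21.7 -15.9  28.5] T [-2.9   4.15  0.36] w 0.0144 62.3 q [-0.02  0.26 -0.4   0.92 -0.01  1.03]
0.057151686575306185 127.72384451309439
cover 4151 [1.000e-04 4.000e-04 1.092e-01]
```

```bash
python3 -c "
from h import *
plan((.44,-.0145,.22,119,3.5),(.47,.34,.24,119,6),start=(.4375,-.0118,.0778,119))"
```

```text
[3.5,-0.1,0,-4.7,0,3.5,-0.1,0,-4.8,0,3.5,-0.2,0.1,-4.7,0,6,4.2,2.8,-0.3,0,6,4.2,2.8,-0.3,0]
[6,4.2,2.8,-0.3,0,6,4.2,2.8,-0.3,0,6,4.3,2.9,-0.3,0,6,4.2,2.8,-0.3,0,6,4.3,2.9,-0.2,0]
end [0.47   0.3401 0.2398] 119.0
```

>>> {"op": "carry_out", "data": {"increments": [3.2, 0, -0.8, 0, 0, 3.2, 0, 0, 0, 0, 3.2, 0, 0, 0, 0, 3.2, 0, 0, -4.7, 0, 3.2, 0, 0, -4.7, 0]}}

```text
clock: 39.78
eef_pos: [0.4376, -0.0103, 0.1708]
tool_rot: [0.501, 0.865, -0.0, -0.001]
ft_force: [0.7, -1.1, 0.4]
grip_width: 0.0318
grasp_force: 0.0
```

>>> {"op": "carry_out", "data": {"increments": [3.5, 0, 0, -4.7, 0, 6, 4.2, 2.8, -0.3, 0, 6, 4.2, 2.8, -0.3, 0, 6, 4.2, 2.8, -0.3, 0, 6, 4.2, 2.8, -0.3, 0]}}

```text
clock: 40.4
eef_pos: [0.4516, 0.1929, 0.2293]
tool_rot: [0.501, 0.865, 0.0, 0.0]
ft_force: [0.6, -0.7, -0.8]
grip_width: 0.0596
grasp_force: 0.0
```

>>> {"op": "carry_out", "data": {"increments": [6, 4.3, 2.9, -0.3, 0, 6, 4.2, 2.8, -0.3, 0, 6, 4.3, 2.9, -0.2, 0, 6, 0, 0, 0, 0, 6, 0, 0, 0, 0]}}

```text
clock: 41.02
eef_pos: [0.462, 0.3447, 0.2365]
tool_rot: [0.501, 0.865, -0.001, -0.0]
ft_force: [-0.4, 0.1, -0.6]
grip_width: 0.0597
grasp_force: 0.0
```

```bash
cat >> h.py <<'E'
def knob(c):
    Q=cloud(c); m=(Q[...,2]>.146)&(Q[...,2]<.162)&(abs(Q[...,0]-.489)<.04)&(abs(Q[...,1]-.387)<.04); q=Q[m]
    if len(q)<20: print("no knob",len(q)); return
    r=cv2.minAreaRect(q[:,:2].astype('float32')); bx=cv2.boxPoints(r); e=bx[1]-bx[0]; f=bx[2]-bx[1]; e=e if np.linalg.norm(e)>np.linalg.norm(f) else f
    print("knob",len(q),np.round(r[0],4),np.round(r[1],4),"bar dir deg",round(float(np.degrees(np.arctan2(e[1],e[0]))%180),1),"z",np.percentile(q[:,2],[50,97]).round(4))
E
python3 - <<'E'
from h import *
st(); c=coverplane(); knob(c); c=bot.camera("wrist"); knob(c); places(c,["valve_grip"])
c=bot.camera("scene"); places(c,["cam_post"])
cv2.imwrite("pics/s10.png",cv2.resize(c["pixels"][130:370,200:520],(800,600)))
E
```

```text
41.02 [0.462  0.3447 0.2365] [-0.498  0.867 -0.   ] F [-0.4  0.1 -0.6] T [-0.07  0.04  0.02] w 0.0597 0.0 q [ 0.64  0.39  0.23  1.41 -0.    1.69]
cover 4177 [-0.0009  0.0007  0.1092]
knob 98 [0.4926 0.3826] [0.0123 0.0421] bar dir deg 172.2 z [0.1531 0.1575]
knob 2331 [0.4885 0.3877] [0.014  0.0517] bar dir deg 163.3 z [0.1531 0.1547]
34 valve_grip 0.68 [0.489 0.387 0.143]
35 cam_post 0.65 [ 0.433 -0.012  0.096]
```

View pics/s10.png

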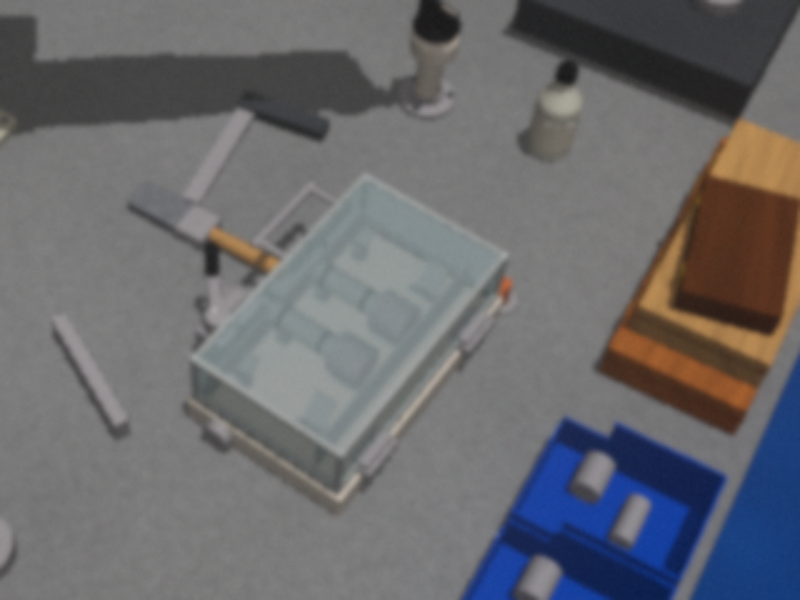

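```bash
python3 -c "
from h import *
plan((.4885,.3877,.19,163.3,4.5),(.4885,.3877,.130,163.3,4.5,1),(.4885,.3877,.13,163.3,0,5))"
```

```text
[4.5,0.5,0.9,1,-0.15,4.5,0.4,1,0.9,-0.15,4.5,0.2,1,1,-0.15,4.5,0.1,1,0.9,-0.16,4.5,-0.1,1,1,-0.15]
[4.5,0,0,3,0,4.5,0,0,3,0,4.5,0,0,0,0,0,0,0,0,0,0,0,0,0,0]
[0,0,0,0,0,0,0,0,0,0,0,0,0,0,0,0,0,0,0,0,0,0,0,0,0]
end [0.4886 0.3877 0.1295] 163.2
```

>>> {"op": "carry_out", "data": {"increments": [4.5, 0.5, 0.9, 1, -0.15, 4.5, 0.4, 1, 0.9, -0.15, 4.5, 0.2, 1, 1, -0.15, 4.5, 0.1, 1, 0.9, -0.16, 4.5, -0.1, 1, 1, -0.15]}}

```text
clock: 41.9
eef_pos: [0.4889, 0.3883, 0.1894]
tool_rot: [0.143, 0.99, 0.0, 0.0]
ft_force: [0.2, 0.4, -0.6]
grip_width: 0.0449
grasp_force: 0.0
```

>>> {"op": "carry_out", "data": {"increments": [4.5, 0, 0, 3, 0, 4.5, 0, 0, 3, 0, 4.5, 0, 0, 0, 0, 0, 0, 0, 0, 0, 0, 0, 0, 0, 0]}}

```text
clock: 42.52
eef_pos: [0.4891, 0.3882, 0.1311]
tool_rot: [0.145, 0.989, -0.0, 0.001]
ft_force: [0.3, -0.3, 2.4]
grip_width: 0.0128
grasp_force: 62.1
```

>>> {"op": "carry_out", "data": {"increments": [0, 0, 0, 0, 0, 0, 0, 0, 0, 0, 0, 0, 0, 0.4, 0, 0, 0, 0, 0.5, 0, 0, 0, 0, 0.4, 0]}}

```text
clock: 43.15
eef_pos: [0.4895, 0.3887, 0.124]
tool_rot: [0.145, 0.989, 0.002, 0.003]
ft_force: [-12.2, -14.6, 47.9]
grip_width: 0.0127
grasp_force: 68.8
```

```bash
python3 -c "
from h import *
st()"
```

```text
43.15 [0.4895 0.3887 0.124 ] [-0.958  0.287 -0.005] F [-12.2 -14.6  47.9] T [-3.31  2.67  0.02] w 0.0127 68.8 q [ 0.67  0.54  0.17  1.19 -0.    0.96]
```

>>> {"op": "carry_out", "data": {"increments": [0, 0, 0, -0.4, 0, 0, 0, 0, 0, -0.15, 0, 0, 0, 0, -0.15, 0, 0, 0, 0, -0.15, 0, 0, 0, 0, -0.15]}}

```text
clock: 43.78
eef_pos: [0.4891, 0.3884, 0.1243]
tool_rot: [-0.156, 0.988, 0.0, 0.002]
ft_force: [-3.6, -8.4, 19.9]
grip_width: 0.0128
grasp_force: 64.6
```

>>> {"op": "carry_out", "data": {"increments": [0, 0, 0, 0, -0.15, 0, 0, 0, 0, -0.15, 0, 0, 0, 0, -0.15, 0, 0, 0, 0, -0.15, 0, 0, 0, 0, -0.15]}}

```text
clock: 44.4
eef_pos: [0.4889, 0.3882, 0.1243]
tool_rot: [-0.507, 0.862, -0.0, 0.002]
ft_force: [-3.8, -8.1, 20.2]
grip_width: 0.0126
grasp_force: 64.6
```

>>> {"op": "carry_out", "data": {"increments": [0, 0, 0, 0, -0.15, 0, 0, 0, 0, -0.08, 0, 0, 0, 0, 0, 0, 0, 0, 0, 0, 0, 0, 0, 0, 0]}}

```text
clock: 45.02
eef_pos: [0.4889, 0.3882, 0.1243]
tool_rot: [-0.6, 0.8, -0.001, 0.001]
ft_force: [-4.1, -9.0, 18.9]
grip_width: 0.0127
grasp_force: 64.6
```

```bash
python3 -c "
from h import *
st(); o=bot.get_obs(); M=R.from_quat(o['tool_rot']).as_matrix(); print(np.degrees(np.arctan2(M[1,0],M[0,0]))%360)"
```

```text
45.02 [0.4889 0.3882 0.1243] [-0.279 -0.96  -0.002] F [-4.1 -9.  18.9] T [-2.03  1.2  -0.16] w 0.0127 64.6 q [ 0.67  0.54  0.17  1.2  -0.   -0.62]
253.8034270863388
```

>>> {"op": "carry_out", "data": {"increments": [0, 0, 0, 0, -0.04, 0, 0, 0, 0, 0, 0, 0, 0, -0.5, 0, 0, 0, 0, -0.4, 0, 4, 0, 0, 0, 0]}}

```text
clock: 45.65
eef_pos: [0.4886, 0.3898, 0.1295]
tool_rot: [-0.617, 0.787, 0.001, 0.001]
ft_force: [-0.2, -0.0, 0.4]
grip_width: 0.0298
grasp_force: 0.0
```

>>> {"op": "carry_out", "data": {"increments": [4, 0, 0, 0, 0, 4, 0, 0, 0, 0, 4, 0, 0, -4, 0, 4, 0, 0, -4, 0, 4, 0, 0, -4, 0]}}

```text
clock: 46.28
eef_pos: [0.488, 0.3891, 0.2499]
tool_rot: [-0.617, 0.787, 0.0, -0.0]
ft_force: [0.9, 0.1, -0.8]
grip_width: 0.0398
grasp_force: 0.0
```

>>> {"op": "carry_out", "data": {"increments": [4, 5, 0, -1, 0, 4, 5, 0, -1, 0, 4, 0, 0, 0, 0, 4, 0, 0, 0, 0, 4, 0, 0, 0, 0]}}

```text
clock: 46.9
eef_pos: [0.4645, 0.2927, 0.2685]
tool_rot: [-0.617, 0.787, 0.0, -0.0]
ft_force: [1.1, -0.0, 0.4]
grip_width: 0.0398
grasp_force: 0.0
```

```bash
python3 - <<'E'
from h import *
st(); c=coverplane(); knob(c); places(c,["cam_post"]); c=bot.camera("wrist"); knob(c); places(c,["valve_grip"])
c=bot.camera("scene"); knob(c); places(c,["cam_post","cover_handle","valve_grip"])
E
```

```text
46.9 [0.4645 0.2927 0.2685] [-0.238 -0.971  0.   ] F [ 1.1 -0.   0.4] T [-0.01 -0.07  0.01] w 0.0398 0.0 q [ 0.56  0.33  0.22  1.46  0.   -0.77]
cover 4190 [-0.0026 -0.0007  0.1092]
no knob 0
36 cam_post 0.96 [ 0.437 -0.011  0.097]
knob 1272 [0.4892 0.3871] [0.0521 0.014 ] bar dir deg 73.3 z [0.1532 0.1548]
37 valve_grip 0.73 [0.488 0.388 0.142]
knob 85 [0.4897 0.3844] [0.0554 0.02  ] bar dir deg 68.0 z [0.1527 0.1573]
38 cam_post 0.82 [ 0.436 -0.012  0.097]
38 cover_handle 0.58 [0.464 0.079 0.077]
38 valve_grip 0.56 [0.489 0.384 0.146]
```

```bash
python3 -c "
from workcell import bot
print(bot.job_done())"
```

```text
the job is handed in; nothing more can be done
None
```

The job is handed in: both gauges found on the bench lie in cradles 2 and 3, the cover is shut and drawn tight with the cam lock at its stop, and the purge gas knob was then turned about 90° counter-clockwise and has sprung back up. One gauge was knocked onto its side during the run and was picked up from there.

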